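# Find the release-stamped carton and dispatch it

### The job

One of the two identical cartons of vial caps has the release stamp, a ring with a tick, on its underside. Without picking either up, push each carton near the top of its near end so that it tips away from you and stands on its far end with the underside facing you; once both stand so, push the stamped one, still standing, forward until it sits square and flush against the dispatch stop, its whole width on the rail. Leave the unstamped carton standing about where you tipped it, and do not disturb the things around.

Things in the scene. Friction and masses are not known exactly. Their poses are not given: they have to be found in the camera images.
- carton_a: one of two identical closed cardboard cartons, pale, printed panel on a long side; 95 mm long (y), 56 mm wide (x), 70 mm high (z), 0.1 to 0.2 kg. Origin: centre of its underside. Starts flat on its underside, y pointing to its near end, z up. Stood on its far end, y points up, the underside faces the robot, and it is 70 mm from front to back, 95 mm high
- carton_b: the other carton, same in every respect but the stamp, same origin and axes. Both grip the bench and the fingers with a friction coefficient of about 0.6
- stamp (a point): centre of the black ink stamp (ring of 42 mm with a tick in it) on the underside of one of the two cartons: the centre of that carton's underside, so it coincides with that carton's origin. The other carton's underside is bare
- carton_a_edge (a point): middle of carton_a's far lower edge, 47.5 mm from its underside's centre: it turns on this edge when tipped away. A level push tends to slide it; pushed forward and up along the arc of its near end it turns about this edge, balances at about 54 degrees, and beyond that drops onto its far end by itself
- carton_b_edge (a point): the same edge of carton_b
- carton_a_top_edge (a point): middle of carton_a's far upper edge, 70 mm above the edge it turns on; when the carton stands on its far end this edge lies on the bench, on the side away from the robot
- carton_b_top_edge (a point): the same edge of carton_b
- dispatch_stop: dispatch stop fixed to the bench behind the cartons, between two microscopes about 0.5 m tall: a straight aluminium angle rail, open at both ends, stop face 270 mm long, 42 mm high, 4 mm thick, its foot on the far side. Origin: middle of the stop face, at bench level. x points away from the robot, square to the stop face; y runs along it
- screw_bottle: bystander: small bottle with a black screw cap, 34 mm across, 60 mm high, loose; origin at the centre of its underside
- camera_cap: bystander: black round cap, 38 mm across, 13 mm high, loose; origin at the centre of its underside. It stands by the left microscope, whose base, stage and eyepieces fill the space from about x = 0.5 m on, left of y = -0.13 m to y = +0.08 m: come to the cartons in front of it
- tape_roll: bystander: roll of tape lying flat, 60 mm across, 19 mm high, loose; origin at the centre of its underside

How it is judged:
By the outcome, as a careful person would: the job done as asked, in the order asked, and still so for the second after the job is handed in, with the robot touching nothing.
It also fails if it takes over 64 s, if anything falls off the work surface, if the arm or the gripper's body presses on something with over 40 N, if the wrist force passes 120 N, or if a joint passes its speed limit or range.

### The arm

A 6-joint arm with a two-finger parallel gripper is mounted at the origin on a cart in front of the work surface, level with it; the furniture and walls round the work are solid. World frame = base frame: x ahead of the robot, y to its left, z up, the work surface at z = 0. Lengths are in m, angles in rad, forces in N, time in s.
With the tool pointing down it reaches from about 0.35 to 0.775 m from the base axis. Payload 5.5 kg.
Tool frame: the origin (TCP) lies on the centre line of the jaws, within the pads' length; the fingertips stand 17 mm ahead of it and the grasp point (between the pads) lies 2 mm behind it; z points along the fingers, y is the direction in which the jaws open and shut (so a half turn about z gives the same grasp; the last joint's range is limited). The gripper opens to 85 mm and grips with 20 to 120 N. Pads are 22 mm wide; open, the fingers measure 114 mm over their backs; the gripper's body (76 mm by 85 mm) begins 54 mm behind the grasp point. The pads swing forward as they close: fully open they stand 13 mm farther back than shut.
Start: joints at [-1.279, 0.313, 0.046, 1.304, 0, 1.431], TCP at [0.241, -0.522, 0.248] pointing down, gripper open.
Joint ranges: [-2.76, 2.76], [-0.86, 1.69], [-1.03, 1.26], [-2.2, 2.34], [-1.47, 1.5], [-3.14, 3.14]. Speed limits (rad/s): [2.57, 2.57, 3.14, 3.14, 3.14, 3.14].

### API

Orientations are given as a unit quaternion [w, x, y, z].
In Python, from workcell import env gives the robot as it stands.
- The arm moves only by the tool servo_tool, never from a script. Its argument "increments" is a list of rows, each an object of numbers: "claw": the closure, from 0 (fully open) to 1 (shut); "x", "y", "z": the shift along the world's x, y, z in units of 25 mm (1.0 is 25 mm); "ax", "ay", "az": the turn, a rotation vector about the world's x, y, z in units of 8 degrees (1.0 is 8 degrees). A call has 1 to 5 rows; each row shifts and turns the commanded pose from where the row before left it; what a row does not reach is not made up. A row lasts 1/10 s, in which the tool goes at most 50 mm and 8.59 degrees, less where a joint would pass 70% of its speed; a pose out of reach is approached as far as the arm can. A call is refused whole if a number of a shift passes 1 or a number of a turn 1, either way. A call with a gripper value outside its range is refused whole. The fingers move at their own pace and stop on an object; "newtons" is the grip in N (left out, the last holds). Time passes only in rows, so rows that do not move let the fingers close. It gives the time, the measured TCP pose, the force and the opening at its end, in the units of the state.
- env.get_state(): the state, without advancing time (a new reading comes with each control period).
- env.read_camera(name): name is "side" or "top"; returns the picture (480x640x3 uint8, red, green, blue); there is no depth.
- env.calibration(name): a dict with "K" (3x3 intrinsics, pixels), "world_to_cam" (4x4, takes a point from world to camera coordinates). Camera axes: x right, y down, z forward; pixel columns grow to the right and rows downward; lengths in m; the calibration is good to about 2 mm. A picture is of the moment at which its call begins. calibration takes no time and is no camera call.
- env.hand_in(): hands the job in, once; it reports no verdict.
The state is a dict: "clock": time; "joint_pos": joint angles; "qvel": joint speeds; "tau": joint torques, N m; "tcp_pos": TCP position; "orientation": TCP orientation; "wrist_force": force on the tool from outside, world axes, zero at the start; "ft_torque": the same for the moment, N m; "finger_gap": finger opening in m.
Only numpy, scipy, OpenCV 4.12 (cv2) and the standard library are available. Lean on these libraries where they do the work, as an engineer would, in place of code of your own. Each camera call takes 0.05 s, during which the arm holds its last target.

## Working session

There is one attempt and no reset: what is moved stays moved. The work goes in short steps, Python scripts to look and compute and a tool call to move; the robot and the scene stay as the last step left them, time stands still between calls to the robot, and variables do not carry over. Pictures are saved under pics/ and viewed, and the job is handed in when it is done.

Besides the shell and the picture viewer there is one more tool, called after "Emit:" as name(argument=value, ...), one argument or row to a line, values as JSON. servo_tool: Moves the arm, as the interface text tells. Its arguments: {"type":"object","properties":{"increments":{"type":"array"},"newtons":{"type":"number"}},"required":["increments"]}

```bash
mkdir -p pics; ls
cat > h.py <<'E'
import numpy as np, cv2
from workcell import env
def snap(name,fn):
    im=env.read_camera(name); cv2.imwrite('pics/'+fn+'.png',im[:,:,::-1]); return im
def proj(name,P):
    c=env.calibration(name);K=np.array(c['K']);T=np.array(c['world_to_cam'])
    P=np.atleast_2d(P);q=(T[:3,:3]@P.T).T+T[:3,3];u=(K@q.T).T
    return u[:,:2]/u[:,2:]
def back(name,uv,z=0.,axis=2):
    c=env.calibration(name);K=np.array(c['K']);T=np.array(c['world_to_cam'])
    R=T[:3,:3];o=-R.T@T[:3,3]
    out=[]
    for p in np.atleast_2d(uv):
        d=R.T@np.linalg.inv(K)@np.array([p[0],p[1],1.]);out.append(o+d*(z-o[axis])/d[axis])
    return np.array(out)
E
python3 - <<'E'
from h import *
np.set_printoptions(precision=4,suppress=True)
for n in('side','top'):
    snap(n,n+'0');c=env.calibration(n);T=np.array(c['world_to_cam']);print(c['K'],-T[:3,:3].T@T[:3,3],T[:3,:3])
print(env.get_state())
E
```

```text
pics
[[608.4442   0.     325.6627]
 [  0.     608.4442 239.0048]
 [  0.       0.       1.    ]] [0.5453 0.4248 0.6826] [[-0.9994 -0.0354 -0.0029]
 [-0.0212  0.6608 -0.7503]
 [ 0.0285 -0.7497 -0.6611]]
[[450.0152   0.     315.8882]
 [  0.     450.0152 240.0122]
 [  0.       0.       1.    ]] [ 0.3851 -0.3041  0.9122] [[ 0.0987 -0.9951 -0.0058]
 [-0.9699 -0.0949 -0.2242]
 [ 0.2226  0.0277 -0.9745]]
{'clock': 0.1, 'joint_pos': array([-1.2786,  0.3139,  0.0451,  1.3036,  0.    ,  1.4312]), 'qvel': array([-0.0001, -0.0013,  0.0038, -0.0015, -0.0012, -0.0004]), 'tau': array([  0.0023, -48.1725,  29.9245,   0.0127,  -0.0001,   0.    ]), 'tcp_pos': array([ 0.2405, -0.5218,  0.2475]), 'orientation': array([-0.0008,  0.9768,  0.2142, -0.0001]), 'wrist_force': array([-0.4014, -0.6663, -0.6837]), 'ft_torque': array([0.0115, 0.0031, 0.0114]), 'finger_gap': 0.08541857579396887}
```

View pics/side0.png

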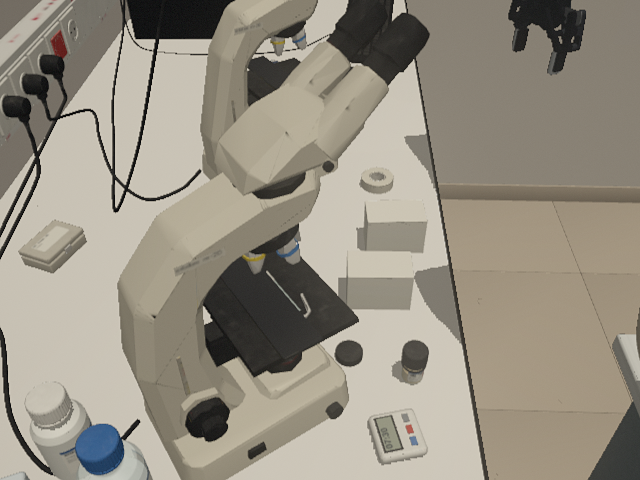

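View pics/top0.png

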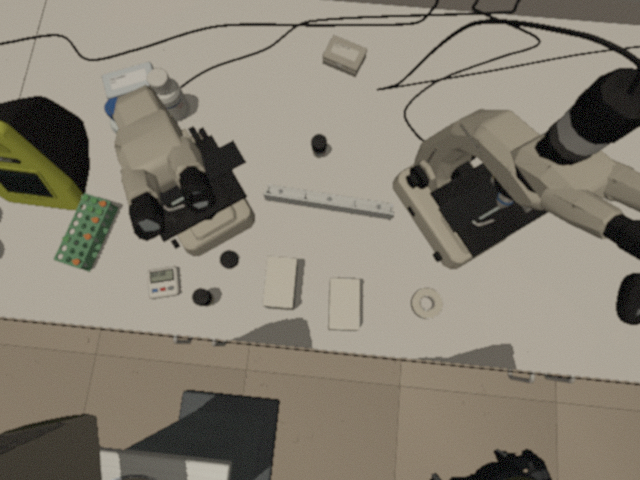

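Run:
```python
import cv2
a=cv2.imread('pics/top0.png')[170:340,180:460];cv2.imwrite('pics/t0c.png',cv2.resize(a,(784,476),interpolation=cv2.INTER_CUBIC))
a=cv2.imread('pics/side0.png')[150:400,310:450];cv2.imwrite('pics/s0c.png',cv2.resize(a,None,fx=2.4,fy=2.4,interpolation=cv2.INTER_CUBIC))
```

```text
(no output)
```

View pics/t0c.png

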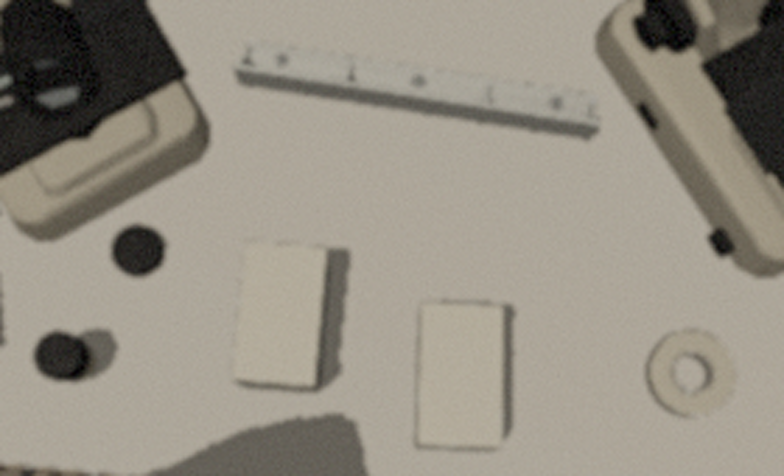

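View pics/s0c.png

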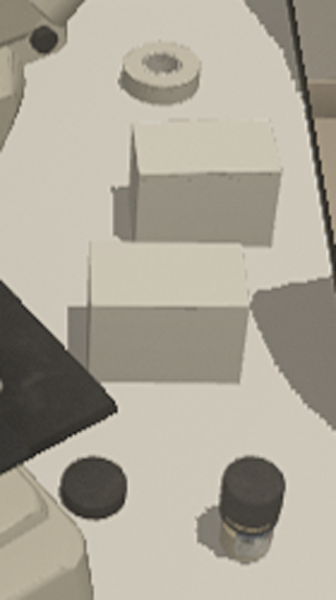

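Run:
```python
from h import *
np.set_printoptions(precision=4,suppress=True)
f=lambda l:np.array(l)/2.8+[180,170]
for n,l in(('L',[(248,242),(328,247),(316,388),(236,382)]),('R',[(422,302),(505,304),(500,449),(416,446)])):
    p=back('top',f(l),0.07);print(n,p[:,:2]);c=p.mean(0);d=(p[0]+p[1]-p[2]-p[3])/2
    print('c',c,'len',np.hypot(*d[:2]),'ang',np.degrees(np.arctan2(d[1],d[0])), 'w',np.hypot(*((p[0]+p[3]-p[1]-p[2])/2)[:2]))
print('stop top',back('top',f([(240,69),(598,123)]),.042));print('stop bot',back('top',f([(240,84),(590,136)]),0))
print('cap',back('top',f([(138,250)]),.013),'bottle',back('top',f([(62,356)]),.06),'tape',back('top',f([(691,372)]),.019))
print('meter/edge',back('top',[(0,320),(640,380)],0))
s=lambda l:np.array(l)/2.4+[310,150]
print('sideL',back('side',s([(90,242),(243,247),(248,307),(88,306)]),.07),'bot',back('side',s([(92,382),(238,383)]),0))
print('sideR',back('side',s([(134,122),(270,120),(279,172),(133,170)]),.07))
print('stampe microscope base corner', back('top',f([(45,240),(208,130),(780,275),(600,40)]),.03))
```

```text
L [[ 0.5368 -0.1936]
 [ 0.5387 -0.2482]
 [ 0.4434 -0.2505]
 [ 0.4421 -0.1972]]
c [ 0.4903 -0.2224  0.07  ] len 0.09500379724934034 ang 1.7978111798081504 w 0.0539610054895799
R [[ 0.5074 -0.3152]
 [ 0.5116 -0.3708]
 [ 0.4159 -0.3749]
 [ 0.4124 -0.32  ]]
c [ 0.4618 -0.3452  0.07  ] len 0.09546834005654485 ang 2.6522516053174185 w 0.05542454452224482
stop top [[ 0.6682 -0.1685  0.042 ]
 [ 0.6526 -0.4294  0.042 ]]
stop bot [[ 0.67   -0.1635  0.    ]
 [ 0.6548 -0.4301  0.    ]]
cap [[ 0.5334 -0.1073  0.013 ]] bottle [[ 0.4486 -0.0768  0.06  ]] tape [[ 0.484  -0.5088  0.019 ]]
meter/edge [[ 0.3679  0.3364  0.    ]
 [ 0.3781 -0.9293  0.    ]]
sideL [[ 0.5383 -0.2443  0.07  ]
 [ 0.4437 -0.2428  0.07  ]
 [ 0.4444 -0.1904  0.07  ]
 [ 0.539  -0.1882  0.07  ]] bot [[ 0.5351 -0.1912  0.    ]
 [ 0.444  -0.1934  0.    ]]
sideR [[ 0.5093 -0.3666  0.07  ]
 [ 0.4163 -0.3717  0.07  ]
 [ 0.4151 -0.3162  0.07  ]
 [ 0.5106 -0.3152  0.07  ]]
stampe microscope base corner [[ 0.5313 -0.0439  0.03  ]
 [ 0.6235 -0.1492  0.03  ]
 [ 0.5571 -0.5658  0.03  ]
 [ 0.7202 -0.4288  0.03  ]]
```

Emit:
servo_tool(
  increments=[
    {"x": 0.68, "y": 0.88, "z": -0.4, "az": -0.355, "claw": 0.77},
    {"x": 0.68, "y": 0.88, "z": -0.4, "az": -0.355, "claw": 0.77},
    {"x": 0.68, "y": 0.88, "z": -0.4, "az": -0.355, "claw": 0.77},
    {"x": 0.68, "y": 0.88, "z": -0.4, "az": -0.355, "claw": 0.77},
    {"x": 0.68, "y": 0.88, "z": -0.4, "az": -0.355, "claw": 0.77},
  ],
)

```text
schema error: expected keys claw, x, y, z, ax, ay, az
```

Emit:
servo_tool(
  increments=[
    {"x": 0.68, "y": 0.88, "z": -0.4, "az": -0.355, "claw": 0.77},
    {"x": 0.68, "y": 0.88, "z": -0.4, "az": -0.355, "claw": 0.77},
    {"x": 0.68, "y": 0.88, "z": -0.4, "az": -0.355, "claw": 0.77},
    {},
    {},
  ],
)

```text
schema error: expected keys claw, x, y, z, ax, ay, az
```

Run:
```python
from h import *
np.set_printoptions(precision=4,suppress=True)
s=env.get_state();print(s['tcp_pos'],s['orientation'],s['finger_gap'],s['wrist_force'],s['clock'])
a=snap('side','s1');b=snap('top','t1')
p=proj('side',s['tcp_pos'])[0];print(p,proj('side',s['tcp_pos']-[0,0,.017]))
x,y=int(p[0]),int(p[1]);x0=max(0,x-100);y0=max(0,y-75)
print(x0,y0);cv2.imwrite('pics/s1c.png',cv2.resize(a[y0:y0+150,x0:x0+200,::-1],None,fx=4,fy=4,interpolation=cv2.INTER_CUBIC))
```

```text
[ 0.2405 -0.5218  0.2475] [-0.0008  0.9768  0.2142 -0.0001] 0.08541857579396887 [-0.4014 -0.6663 -0.6837] 0.1
[534.5407  58.9141] [[532.2232  68.6996]]
434 0
```

View pics/s1c.png

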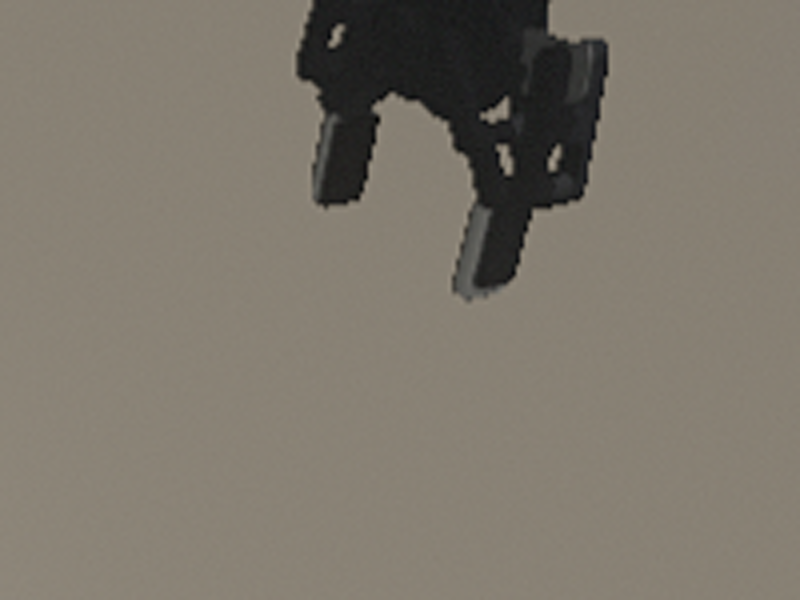

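View pics/t1.png

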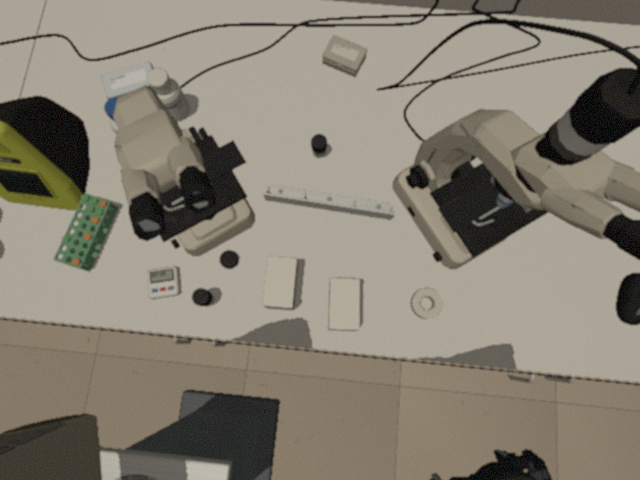

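Emit:
servo_tool(
  increments=[
    {"x": 0.68, "y": 0.88, "z": -0.4, "ax": 0, "ay": 0, "az": -0.355, "claw": 0.77},
    {"x": 0.68, "y": 0.88, "z": -0.4, "ax": 0, "ay": 0, "az": -0.355, "claw": 0.77},
    {"x": 0.68, "y": 0.88, "z": -0.4, "ax": 0, "ay": 0, "az": -0.355, "claw": 0.77},
    {"x": 0.68, "y": 0.88, "z": -0.4, "ax": 0, "ay": 0, "az": -0.355, "claw": 0.77},
    {"x": 0.68, "y": 0.88, "z": -0.4, "ax": 0, "ay": 0, "az": -0.355, "claw": 0.77},
  ],
)

```text
clock: 0.7
tcp_pos: [0.3261, -0.4112, 0.1978]
orientation: [-0.0, 0.996, 0.091, -0.0]
wrist_force: [0.1, -1.3, 0.0]
finger_gap: 0.0197
```

Emit:
servo_tool(
  increments=[
    {"x": 0.68, "y": 0.88, "z": -0.4, "ax": 0, "ay": 0, "az": -0.355, "claw": 0.77},
    {"x": 0.68, "y": 0.88, "z": -0.4, "ax": 0, "ay": 0, "az": -0.355, "claw": 0.77},
    {"x": 0.68, "y": 0.88, "z": -0.4, "ax": 0, "ay": 0, "az": -0.355, "claw": 0.77},
    {"x": 0, "y": 0, "z": 0, "ax": 0, "ay": 0, "az": 0, "claw": 0.77},
  ],
)

```text
clock: 1.1
tcp_pos: [0.3772, -0.3429, 0.1668]
orientation: [-0.002, 1.0, 0.019, -0.001]
wrist_force: [-0.8, -0.7, -0.2]
finger_gap: 0.0199
```

```bash
cat >> h.py <<'E'
def look(i,cams=('side','top'),pt=None,w=160,hh=120):
    np.set_printoptions(precision=4,suppress=True)
    s=env.get_state();q=s['orientation']
    from scipy.spatial.transform import Rotation as Ro
    R=Ro.from_quat(np.r_[q[1:],q[0]]).as_matrix()
    print(s['tcp_pos'],'xaxis',R[:,0],'zaxis',R[:,2],s['finger_gap'],s['wrist_force'],s['clock'])
    pt=s['tcp_pos'] if pt is None else np.array(pt)
    for n in cams:
        a=snap(n,n+str(i));p=proj(n,pt)[0]
        x0=int(np.clip(p[0]-w/2,0,640-w));y0=int(np.clip(p[1]-hh/2,0,480-hh))
        f=int(800/w)
        b=cv2.resize(a[y0:y0+hh,x0:x0+w,::-1],None,fx=f,fy=f,interpolation=cv2.INTER_CUBIC)
        cv2.imwrite(f'pics/{n}{i}c.png',b);print(n,'crop',x0,y0,f)
E
python3 -c "
from h import *
look(1)
p=env.get_state()['tcp_pos'];print(proj('side',p-[0,0,.017]),proj('side',p))"
```

```text
[ 0.3772 -0.3429  0.1668] xaxis [ 0.9993  0.0383 -0.0015] zaxis [-0.0017  0.0033 -1.    ] 0.019861153314252818 [-0.805  -0.684  -0.2317] 1.1
side crop 376 101 5
top crop 262 291 5
[[455.5365 168.6302]] [[457.102  159.2641]]
```

View pics/side1c.png

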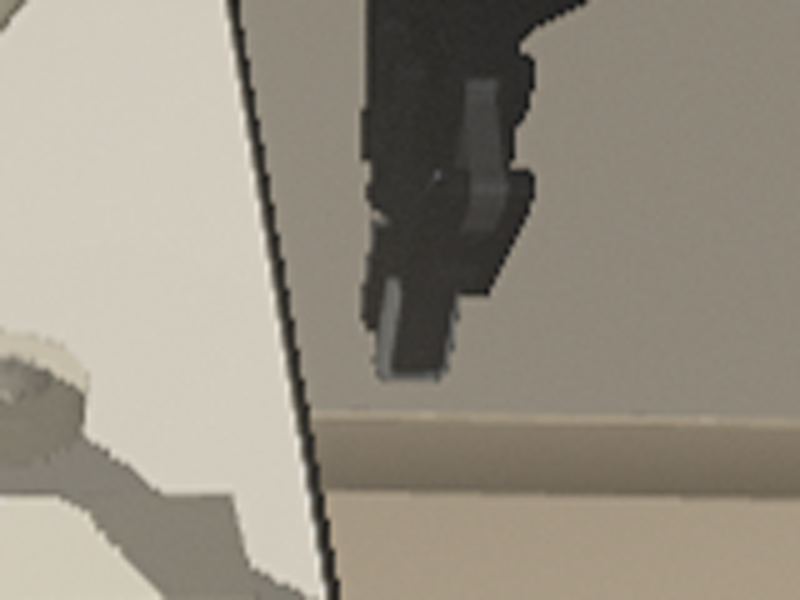

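View pics/top1c.png

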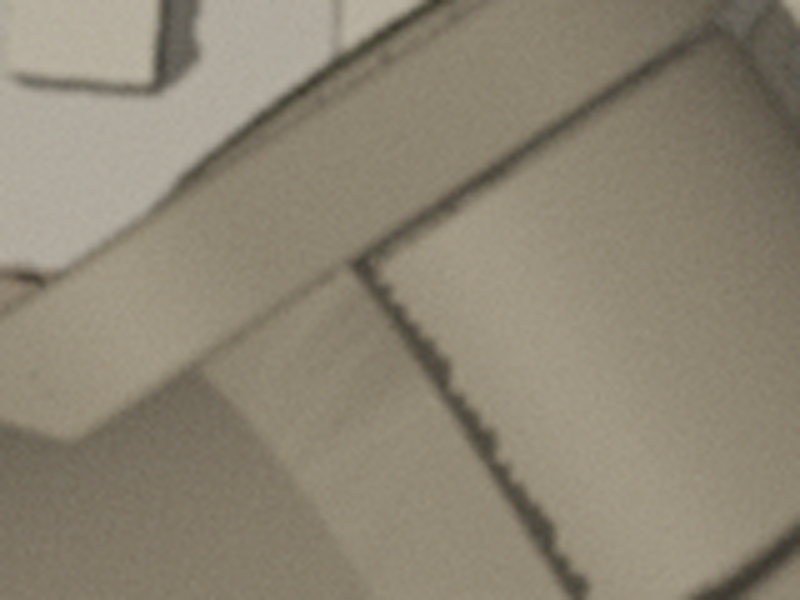

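Emit:
servo_tool(
  increments=[
    {"x": 0, "y": 0, "z": -0.88, "ax": 0, "ay": 0, "az": 0, "claw": 0.77},
    {"x": 0, "y": 0, "z": -0.88, "ax": 0, "ay": 0, "az": 0, "claw": 0.77},
    {"x": 0.2, "y": -0.08, "z": -0.88, "ax": 0, "ay": 0, "az": 0, "claw": 0.77},
    {"x": 0.2, "y": 0, "z": -0.84, "ax": 0, "ay": 0, "az": 0, "claw": 0.77},
    {"x": 0.2, "y": 0, "z": 0, "ax": 0, "ay": 0, "az": 0, "claw": 0.77},
  ],
)

```text
clock: 1.7
tcp_pos: [0.39, -0.3479, 0.0791]
orientation: [-0.002, 1.0, 0.017, -0.001]
wrist_force: [0.1, 0.5, -0.7]
finger_gap: 0.0198
```

```bash
python3 -c "
from h import *
look(2)
p=env.get_state()['tcp_pos'];print(proj('side',p-[0,0,.017]),proj('side',p))"
```

```text
[ 0.39   -0.3479  0.0791] xaxis [ 0.9994  0.0338 -0.0029] zaxis [-0.003   0.0031 -1.    ] 0.01979680409978634 [ 0.0638  0.5332 -0.6752] 1.7
side crop 360 144 5
top crop 262 283 5
[[438.536  211.3722]] [[439.8084 203.0785]]
```

View pics/side2c.png

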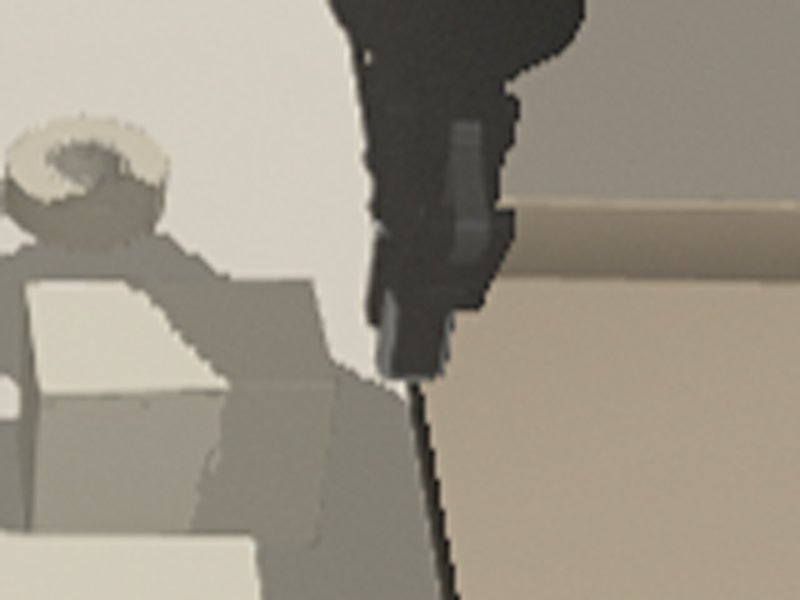

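View pics/top2.png

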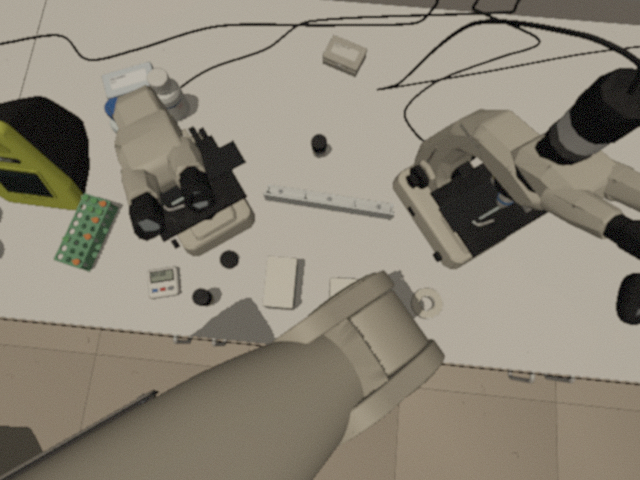

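```bash
cat > arc.py <<'E'
import numpy as np
th=np.arange(0,61,4.);h=58+5*th/54
t=np.radians(th);x=-95*np.cos(t)+h*np.sin(t);z=95*np.sin(t)+h*np.cos(t)
for a,b,c in zip(th[1:],np.diff(x)/25,np.diff(z)/25):print(a,b.round(2),c.round(2))
print(x[-1],z[-1])
E
python3 arc.py
```

```text
4.0 0.17 0.27
8.0 0.19 0.26
12.0 0.21 0.25
16.0 0.23 0.23
20.0 0.24 0.21
24.0 0.26 0.2
28.0 0.27 0.18
32.0 0.29 0.16
36.0 0.3 0.14
40.0 0.31 0.11
44.0 0.32 0.09
48.0 0.32 0.07
52.0 0.33 0.05
56.0 0.33 0.02
60.0 0.33 -0.0
7.540725662744315 114.05019113729945
```

Emit:
servo_tool(
  increments=[
    {"x": 0.25, "y": 0.08, "z": -0.1, "ax": 0, "ay": 0, "az": 0, "claw": 0.77},
    {"x": 0.2, "y": 0.04, "z": -0.06, "ax": 0, "ay": 0, "az": 0, "claw": 0.77},
    {"x": 0.08, "y": 0, "z": 0, "ax": 0, "ay": 0, "az": 0, "claw": 0.77},
  ],
)

```text
clock: 2.1
tcp_pos: [0.4055, -0.3455, 0.078]
orientation: [0.001, 1.0, 0.018, 0.0]
wrist_force: [-2.0, -0.3, 0.6]
finger_gap: 0.0198
```

```bash
python3 -c "
from h import *
look(3,('side',))"
```

```text
[ 0.4055 -0.3455  0.078 ] xaxis [0.9994 0.0357 0.0003] zaxis [ 0.0004 -0.0011 -1.    ] 0.019847059079423038 [-2.0222 -0.2858  0.6071] 2.1
side crop 351 146 5
```

View pics/side3c.png

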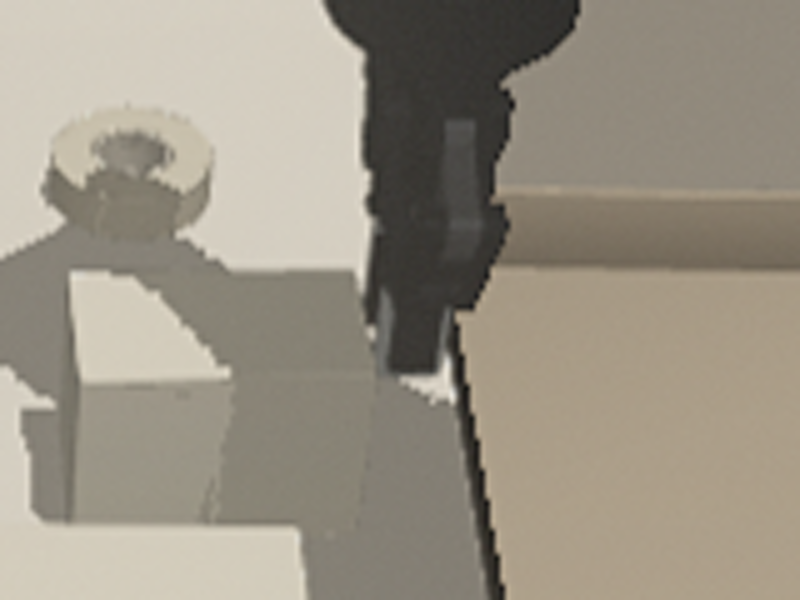

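Emit:
servo_tool(
  increments=[
    {"x": 0.19, "y": 0, "z": 0.2, "ax": 0, "ay": 0, "az": 0, "claw": 0.77},
    {"x": 0.19, "y": 0, "z": 0.27, "ax": 0, "ay": 0, "az": 0, "claw": 0.77},
    {"x": 0.19, "y": 0, "z": 0.26, "ax": 0, "ay": 0, "az": 0, "claw": 0.77},
    {"x": 0.21, "y": 0, "z": 0.25, "ax": 0, "ay": 0, "az": 0, "claw": 0.77},
  ],
)

```text
clock: 2.55
tcp_pos: [0.4251, -0.3455, 0.1028]
orientation: [0.0, 1.0, 0.018, 0.0]
wrist_force: [0.1, 0.1, 0.2]
finger_gap: 0.02
```

```bash
python3 -c "
from h import *
look(4,('side',))"
```

```text
[ 0.4251 -0.3455  0.1028] xaxis [0.9994 0.0353 0.0006] zaxis [ 0.0006 -0.0007 -1.    ] 0.019971205629096628 [0.0621 0.0889 0.1945] 2.55
side crop 340 133 5
```

View pics/side4c.png

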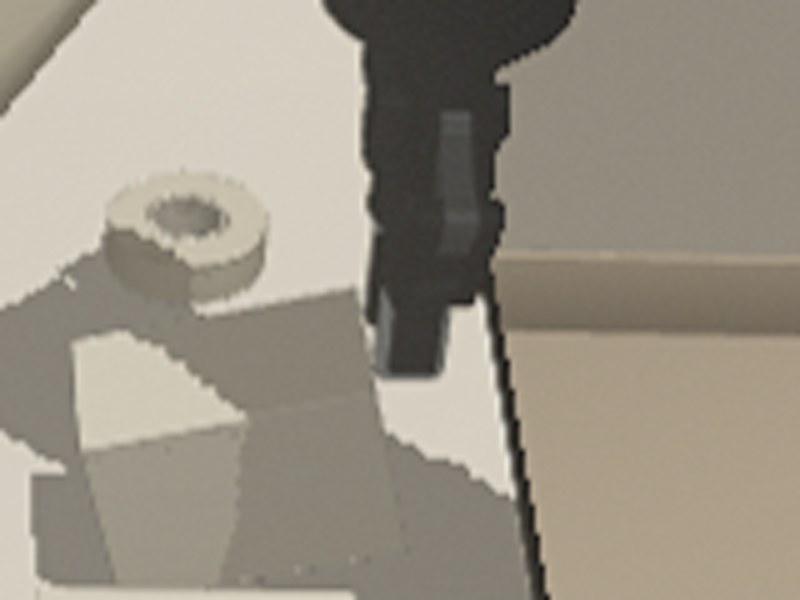

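Emit:
servo_tool(
  increments=[
    {"x": 0.23, "y": 0, "z": 0.23, "ax": 0, "ay": 0, "az": 0, "claw": 0.77},
    {"x": 0.24, "y": 0, "z": 0.21, "ax": 0, "ay": 0, "az": 0, "claw": 0.77},
    {"x": 0.26, "y": 0, "z": 0.19, "ax": 0, "ay": 0, "az": 0, "claw": 0.77},
    {"x": 0.27, "y": 0, "z": 0.18, "ax": 0, "ay": 0, "az": 0, "claw": 0.77},
    {"x": 0.29, "y": 0, "z": 0.16, "ax": 0, "ay": 0, "az": 0, "claw": 0.77},
  ],
)

```text
clock: 3.1
tcp_pos: [0.4574, -0.3453, 0.1265]
orientation: [0.0, 1.0, 0.018, 0.0]
wrist_force: [0.9, 0.5, -0.1]
finger_gap: 0.0199
```

```bash
python3 -c "
from h import *
look(5,('side',))"
```

```text
[ 0.4574 -0.3453  0.1265] xaxis [0.9994 0.0353 0.0003] zaxis [ 0.0003 -0.0003 -1.    ] 0.019871535275654332 [ 0.856   0.4502 -0.1196] 3.1
side crop 321 121 5
```

View pics/side5c.png

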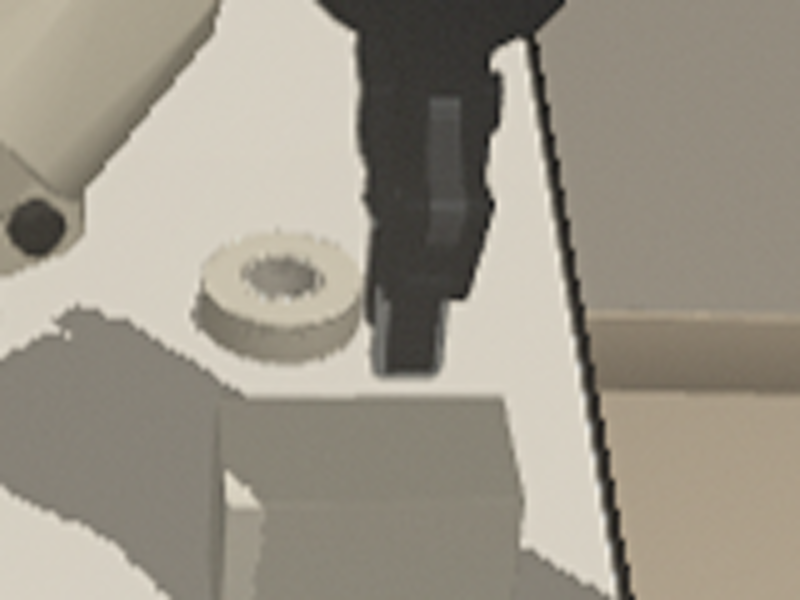

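Emit:
servo_tool(
  increments=[
    {"x": -0.9, "y": 0, "z": 0, "ax": 0, "ay": 0, "az": 0, "claw": 0.77},
    {"x": -0.9, "y": 0, "z": 0, "ax": 0, "ay": 0, "az": 0, "claw": 0.77},
    {"x": -0.9, "y": 0, "z": -0.3, "ax": 0, "ay": 0, "az": 0, "claw": 0.77},
    {"x": 0, "y": 0, "z": -0.9, "ax": 0, "ay": 0, "az": 0, "claw": 0.77},
    {"x": 0, "y": 0, "z": -0.95, "ax": 0, "ay": 0, "az": 0, "claw": 0.77},
  ],
)

```text
clock: 3.65
tcp_pos: [0.3891, -0.3459, 0.0726]
orientation: [0.001, 1.0, 0.017, 0.001]
wrist_force: [0.2, 0.1, 0.0]
finger_gap: 0.0197
```

Emit:
servo_tool(
  increments=[
    {"x": 0.35, "y": 0, "z": 0, "ax": 0, "ay": 0, "az": 0, "claw": 0.77},
    {"x": 0.2, "y": 0, "z": 0, "ax": 0, "ay": 0, "az": 0, "claw": 0.77},
    {"x": 0.03, "y": 0, "z": 0, "ax": 0, "ay": 0, "az": 0, "claw": 0.77},
  ],
)

```text
clock: 3.95
tcp_pos: [0.4054, -0.3461, 0.0735]
orientation: [0.001, 1.0, 0.018, 0.001]
wrist_force: [-0.3, 0.7, -0.0]
finger_gap: 0.0198
```

```bash
python3 -c "
from h import *
look(6,('side',))"
```

```text
[ 0.4054 -0.3461  0.0735] xaxis [0.9993 0.0363 0.0016] zaxis [ 0.0016 -0.0018 -1.    ] 0.01981760846031009 [-0.2909  0.6838 -0.0132] 3.95
side crop 350 148 5
```

View pics/side6c.png

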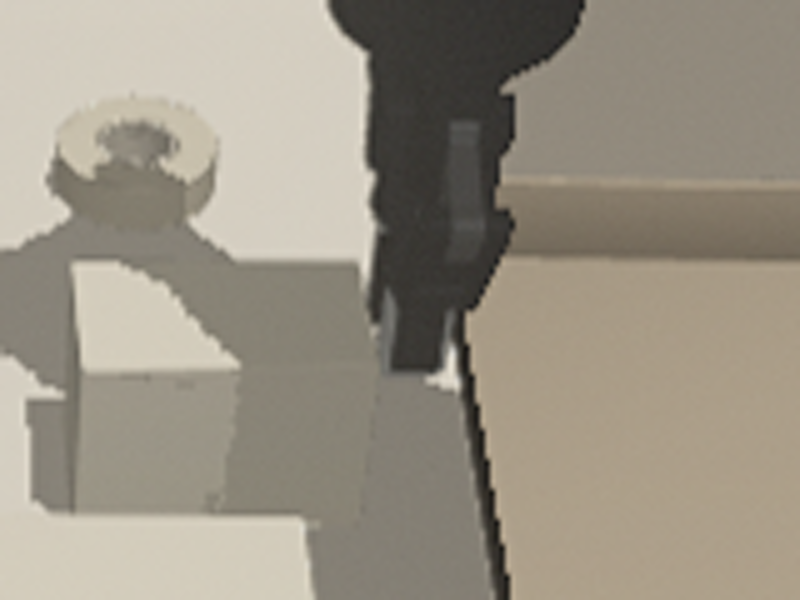

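Emit:
servo_tool(
  increments=[
    {"x": 0.1, "y": 0, "z": 0, "ax": 0, "ay": 0, "az": 0, "claw": 0.77},
    {"x": 0.19, "y": 0, "z": 0.22, "ax": 0, "ay": 0, "az": 0, "claw": 0.77},
    {"x": 0.2, "y": 0, "z": 0.22, "ax": 0, "ay": 0, "az": 0, "claw": 0.77},
    {"x": 0.21, "y": 0, "z": 0.22, "ax": 0, "ay": 0, "az": 0, "claw": 0.77},
  ],
)

```text
clock: 4.4
tcp_pos: [0.4217, -0.3454, 0.0897]
orientation: [0.0, 1.0, 0.018, 0.0]
wrist_force: [-0.7, 0.0, 0.6]
finger_gap: 0.0196
```

```bash
python3 -c "
from h import *
look(7,('side',))"
```

```text
[ 0.4217 -0.3454  0.0897] xaxis [0.9994 0.0352 0.0003] zaxis [ 0.0004 -0.0006 -1.    ] 0.019610444829108124 [-0.6807  0.0499  0.5548] 4.4
side crop 341 140 5
```

View pics/side7c.png

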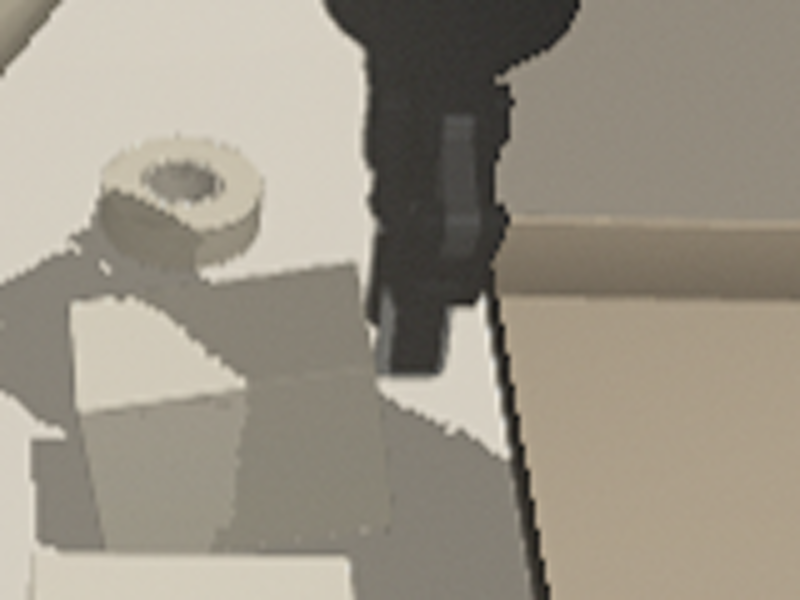

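Emit:
servo_tool(
  increments=[
    {"x": 0.22, "y": 0, "z": 0.22, "ax": 0, "ay": 0, "az": 0, "claw": 0.77},
    {"x": 0.24, "y": 0, "z": 0.21, "ax": 0, "ay": 0, "az": 0, "claw": 0.77},
    {"x": 0.26, "y": 0, "z": 0.19, "ax": 0, "ay": 0, "az": 0, "claw": 0.77},
  ],
)

```text
clock: 4.75
tcp_pos: [0.4395, -0.3452, 0.1049]
orientation: [0.0, 1.0, 0.018, -0.0]
wrist_force: [-1.6, 1.1, 1.8]
finger_gap: 0.02
```

```bash
python3 -c "
from h import *
look(8,('side',))"
```

```text
[ 0.4395 -0.3452  0.1049] xaxis [ 0.9994  0.0351 -0.0003] zaxis [-0.0003 -0.0001 -1.    ] 0.02001005955873597 [-1.5582  1.0883  1.7794] 4.75
side crop 331 132 5
```

View pics/side8c.png

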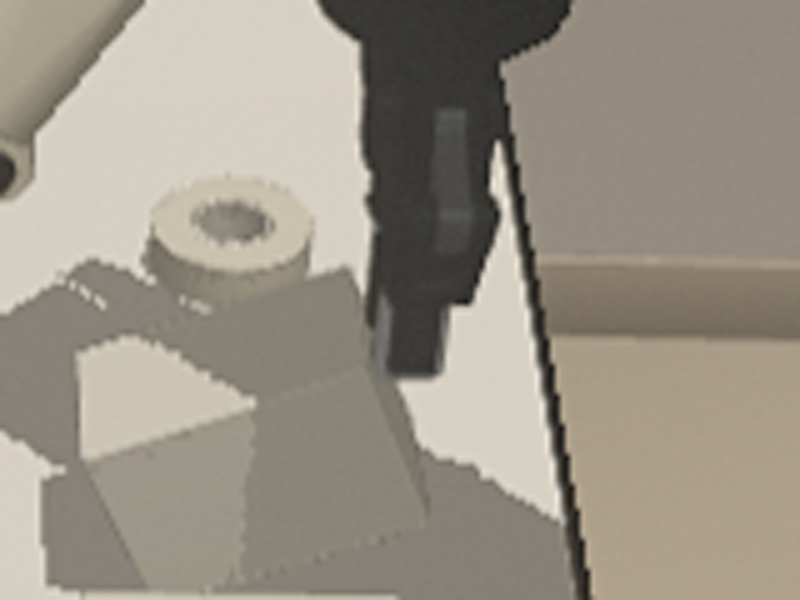

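Emit:
servo_tool(
  increments=[
    {"x": 0.26, "y": 0, "z": 0.18, "ax": 0, "ay": 0, "az": 0, "claw": 0.77},
    {"x": 0.27, "y": 0, "z": 0.16, "ax": 0, "ay": 0, "az": 0, "claw": 0.77},
    {"x": 0.29, "y": 0, "z": 0.14, "ax": 0, "ay": 0, "az": 0, "claw": 0.77},
    {"x": 0.3, "y": 0, "z": 0.12, "ax": 0, "ay": 0, "az": 0, "claw": 0.77},
  ],
)

```text
clock: 5.2
tcp_pos: [0.4679, -0.3452, 0.1199]
orientation: [0.0, 1.0, 0.018, 0.0]
wrist_force: [-2.0, 1.1, 4.4]
finger_gap: 0.0196
```

```bash
python3 -c "
from h import *
look(9,('side',))"
```

```text
[ 0.4679 -0.3452  0.1199] xaxis [0.9994 0.0354 0.0005] zaxis [ 0.0005 -0.0001 -1.    ] 0.01961875189096998 [-1.9973  1.0551  4.3817] 5.2
side crop 313 124 5
```

View pics/side9c.png

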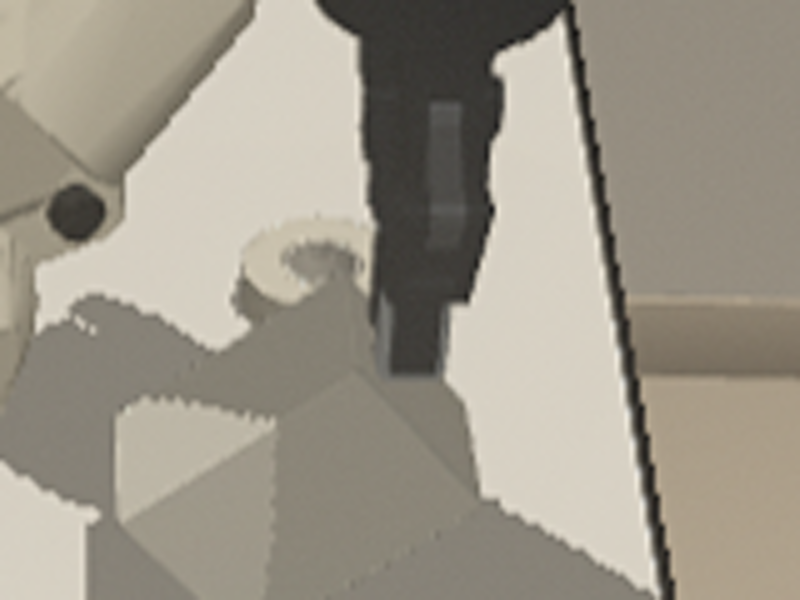

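Emit:
servo_tool(
  increments=[
    {"x": 0.29, "y": 0, "z": 0.13, "ax": 0, "ay": 0, "az": 0, "claw": 0.77},
    {"x": 0.3, "y": 0, "z": 0.11, "ax": 0, "ay": 0, "az": 0, "claw": 0.77},
    {"x": 0.31, "y": 0, "z": 0.09, "ax": 0, "ay": 0, "az": 0, "claw": 0.77},
    {"x": 0.31, "y": 0, "z": 0.06, "ax": 0, "ay": 0, "az": 0, "claw": 0.77},
  ],
)

```text
clock: 5.65
tcp_pos: [0.4982, -0.3454, 0.1291]
orientation: [0.0, 1.0, 0.018, 0.0]
wrist_force: [-0.7, 0.7, -0.2]
finger_gap: 0.0197
```

```bash
python3 -c "
from h import *
look(10,('side',))"
```

```text
[ 0.4982 -0.3454  0.1291] xaxis [0.9994 0.0352 0.0002] zaxis [ 0.0002 -0.0002 -1.    ] 0.0197257385012194 [-0.7284  0.7115 -0.2234] 5.65
side crop 294 119 5
```

View pics/side10c.png

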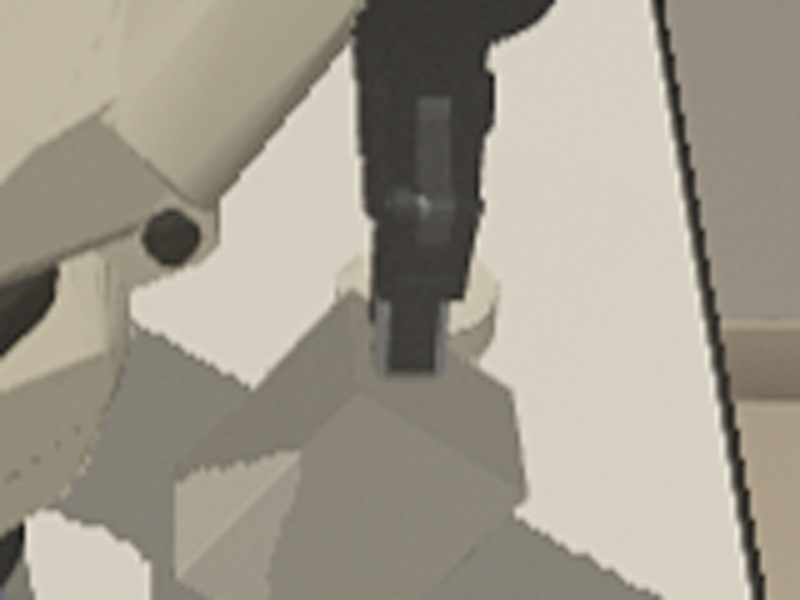

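Emit:
servo_tool(
  increments=[
    {"x": 0.3, "y": 0, "z": 0.04, "ax": 0, "ay": 0, "az": 0, "claw": 0.77},
    {"x": 0.25, "y": 0, "z": 0.02, "ax": 0, "ay": 0, "az": 0, "claw": 0.77},
    {"x": 0.2, "y": 0, "z": 0, "ax": 0, "ay": 0, "az": 0, "claw": 0.77},
    {"x": 0.1, "y": 0, "z": 0, "ax": 0, "ay": 0, "az": 0, "claw": 0.77},
    {"x": 0, "y": 0, "z": 0, "ax": 0, "ay": 0, "az": 0, "claw": 0.77},
  ],
)

```text
clock: 6.2
tcp_pos: [0.5189, -0.3452, 0.1304]
orientation: [-0.0, 1.0, 0.018, -0.0]
wrist_force: [-0.1, 0.2, 0.7]
finger_gap: 0.0196
```

```bash
python3 -c "
from h import *
look(11,('side',))"
```

```text
[ 0.5189 -0.3452  0.1304] xaxis [ 0.9994  0.0355 -0.0001] zaxis [-0.0001 -0.     -1.    ] 0.0196145563141403 [-0.1242  0.2159  0.6627] 6.2
side crop 281 118 5
```

View pics/side11c.png

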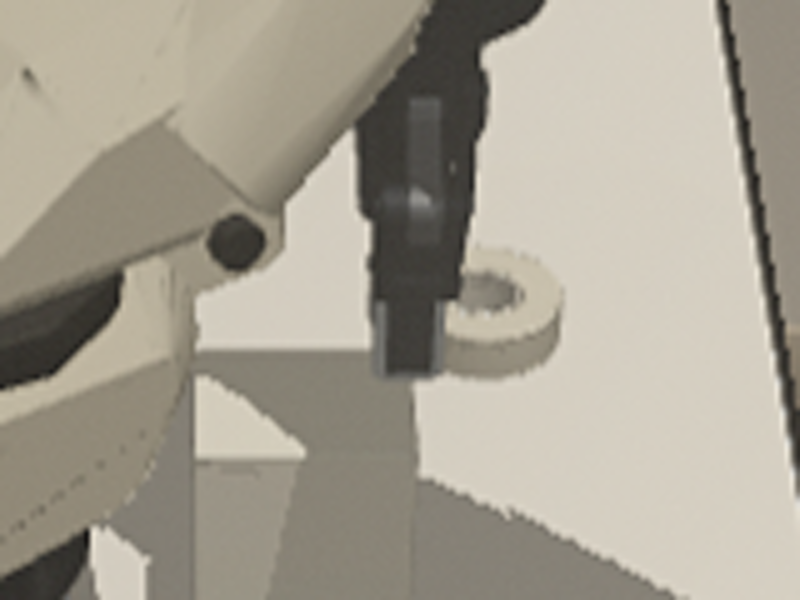

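Emit:
servo_tool(
  increments=[
    {"x": -0.83, "y": 0.4, "z": 0.3, "ax": 0, "ay": 0, "az": 0, "claw": 0.77},
    {"x": -0.83, "y": 1, "z": 0.2, "ax": 0, "ay": 0, "az": 0, "claw": 0.77},
    {"x": -0.9, "y": 1, "z": 0, "ax": 0, "ay": 0, "az": 0, "claw": 0.77},
    {"x": -0.9, "y": 1, "z": 0, "ax": 0, "ay": 0, "az": 0, "claw": 0.77},
    {"x": -0.7, "y": 1, "z": 0, "ax": 0, "ay": 0, "az": 0, "claw": 0.77},
  ],
)

```text
clock: 6.75
tcp_pos: [0.413, -0.2342, 0.1431]
orientation: [-0.0, 1.0, 0.017, -0.0]
wrist_force: [0.1, 1.0, -0.2]
finger_gap: 0.0197
```

Emit:
servo_tool(
  increments=[
    {"x": 0, "y": 0.57, "z": -0.8, "ax": 0, "ay": 0, "az": 0, "claw": 0.77},
    {"x": 0, "y": 0, "z": -0.9, "ax": 0, "ay": 0, "az": 0, "claw": 0.77},
    {"x": 0, "y": 0, "z": -0.9, "ax": 0, "ay": 0, "az": 0, "claw": 0.77},
    {"x": 0, "y": 0, "z": -0.2, "ax": 0, "ay": 0, "az": 0, "claw": 0.77},
  ],
)

```text
clock: 7.15
tcp_pos: [0.413, -0.2198, 0.0713]
orientation: [-0.001, 1.0, 0.018, -0.001]
wrist_force: [-0.7, 0.2, -0.6]
finger_gap: 0.0194
```

```bash
python3 -c "
from h import *
look(12,('side','top'))"
```

```text
[ 0.413  -0.2198  0.0713] xaxis [ 0.9994  0.0352 -0.0029] zaxis [-0.0029  0.0021 -1.    ] 0.0194126201925227 [-0.7434  0.1609 -0.607 ] 7.15
side crop 353 203 5
top crop 194 263 5
```

View pics/side12c.png

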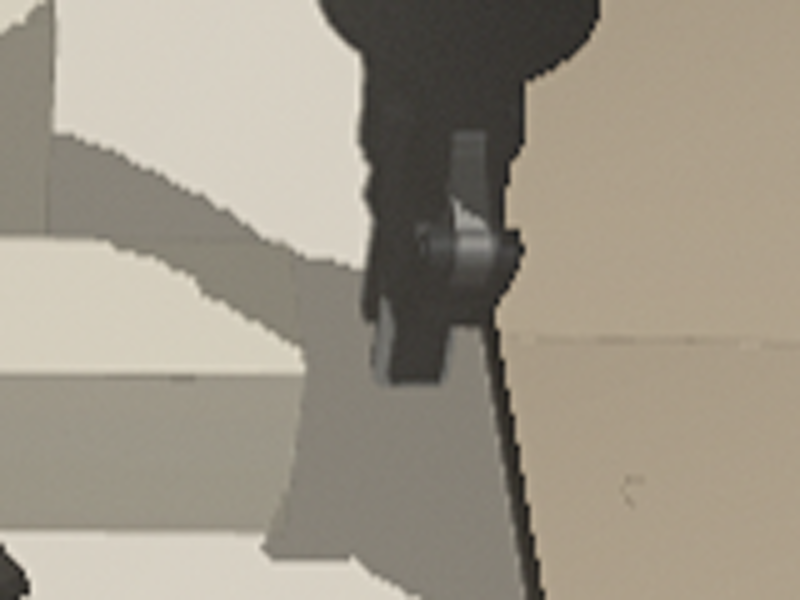

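View pics/top12.png

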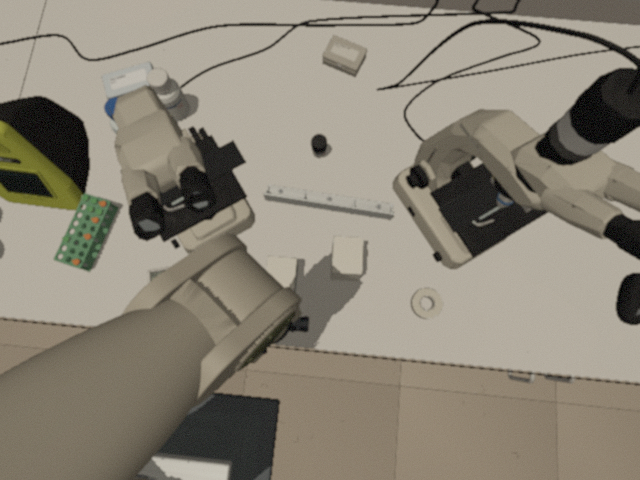

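Emit:
servo_tool(
  increments=[
    {"x": 0.4, "y": 0, "z": 0.04, "ax": 0, "ay": 0, "az": 0, "claw": 0.77},
    {"x": 0.3, "y": 0, "z": 0, "ax": 0, "ay": 0, "az": 0, "claw": 0.77},
    {"x": 0.04, "y": 0, "z": 0, "ax": 0, "ay": 0, "az": 0, "claw": 0.77},
  ],
)

```text
clock: 7.55
tcp_pos: [0.4352, -0.222, 0.0752]
orientation: [0.001, 1.0, 0.018, 0.001]
wrist_force: [-0.2, 0.3, -0.4]
finger_gap: 0.0195
```

```bash
python3 -c "
from h import *
look(13,('side',))
im=cv2.imread('pics/top12.png')[225:300,310:390];cv2.imwrite('pics/tz.png',cv2.resize(im,None,fx=8,fy=8,interpolation=cv2.INTER_CUBIC))"
```

```text
[ 0.4352 -0.222   0.0752] xaxis [0.9994 0.0358 0.0024] zaxis [ 0.0025 -0.0019 -1.    ] 0.01946276812484563 [-0.2055  0.2719 -0.3704] 7.55
side crop 338 200 5
```

View pics/side13c.png

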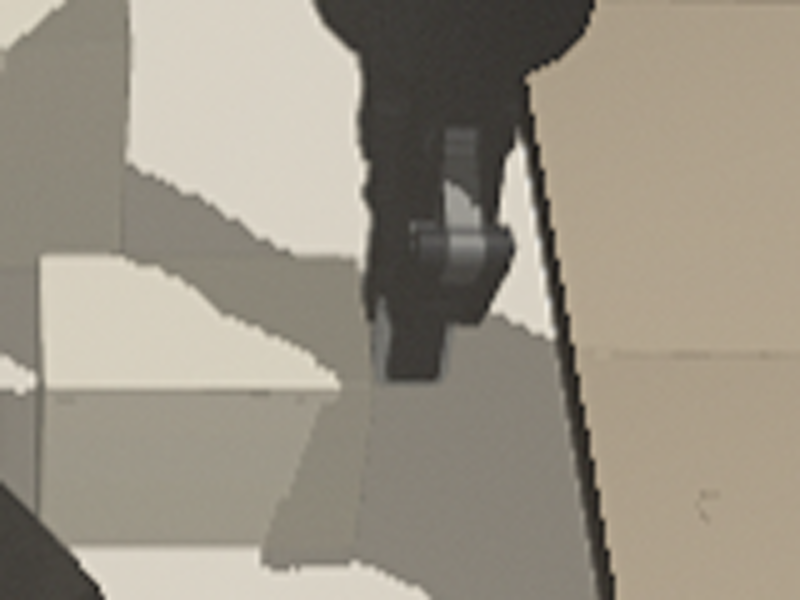

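View pics/tz.png

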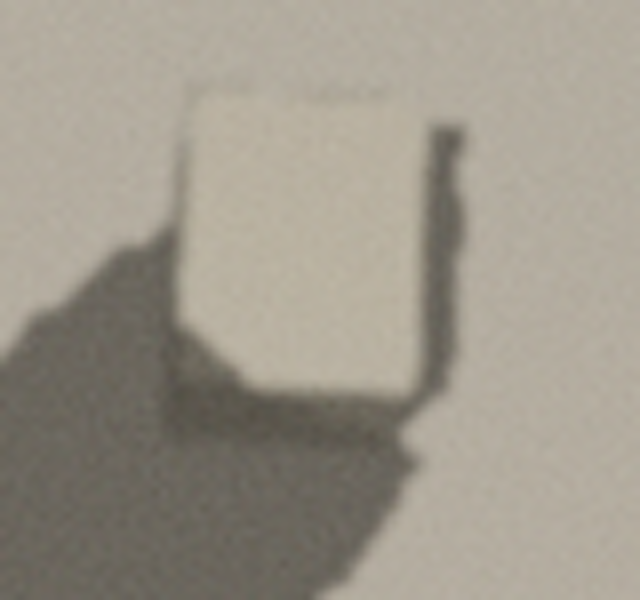

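Emit:
servo_tool(
  increments=[
    {"x": 0.06, "y": 0, "z": -0.06, "ax": 0, "ay": 0, "az": 0, "claw": 0.77},
    {"x": 0.19, "y": 0, "z": 0.21, "ax": 0, "ay": 0, "az": 0, "claw": 0.77},
    {"x": 0.2, "y": 0, "z": 0.22, "ax": 0, "ay": 0, "az": 0, "claw": 0.77},
    {"x": 0.21, "y": 0, "z": 0.22, "ax": 0, "ay": 0, "az": 0, "claw": 0.77},
  ],
)

```text
clock: 8.0
tcp_pos: [0.45, -0.221, 0.0894]
orientation: [0.0, 1.0, 0.018, -0.0]
wrist_force: [-1.5, 0.1, 0.6]
finger_gap: 0.0197
```

```bash
python3 -c "
from h import *
look(14,('side',))"
```

```text
[ 0.45   -0.221   0.0894] xaxis [ 0.9994  0.0352 -0.0001] zaxis [-0.0001 -0.0001 -1.    ] 0.019667976618345767 [-1.4937  0.137   0.63  ] 8.0
side crop 329 193 5
```

View pics/side14c.png

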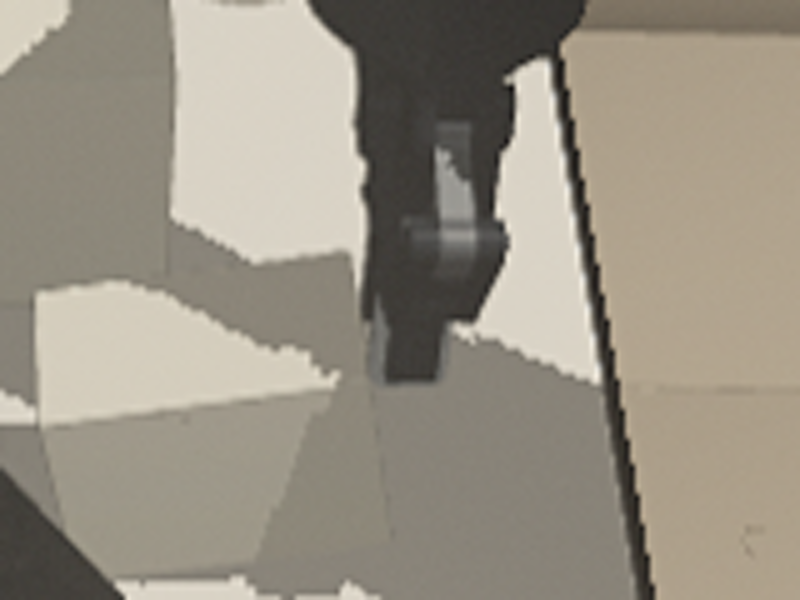

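Same behaviour (about 8° tilt). Continuing.

Emit:
servo_tool(
  increments=[
    {"x": 0.22, "y": 0, "z": 0.22, "ax": 0, "ay": 0, "az": 0, "claw": 0.77},
    {"x": 0.24, "y": 0, "z": 0.21, "ax": 0, "ay": 0, "az": 0, "claw": 0.77},
    {"x": 0.26, "y": 0, "z": 0.19, "ax": 0, "ay": 0, "az": 0, "claw": 0.77},
    {"x": 0.26, "y": 0, "z": 0.18, "ax": 0, "ay": 0, "az": 0, "claw": 0.77},
  ],
)

```text
clock: 8.45
tcp_pos: [0.4746, -0.2209, 0.1094]
orientation: [0.0, 1.0, 0.018, -0.0]
wrist_force: [-1.9, 1.4, 2.2]
finger_gap: 0.0197
```

```bash
python3 -c "
from h import *
look(15,('side',))"
```

```text
[ 0.4746 -0.2209  0.1094] xaxis [ 0.9994  0.0354 -0.0001] zaxis [-0.0001 -0.     -1.    ] 0.019713822893852026 [-1.8555  1.3502  2.1767] 8.45
side crop 312 182 5
```

View pics/side15c.png

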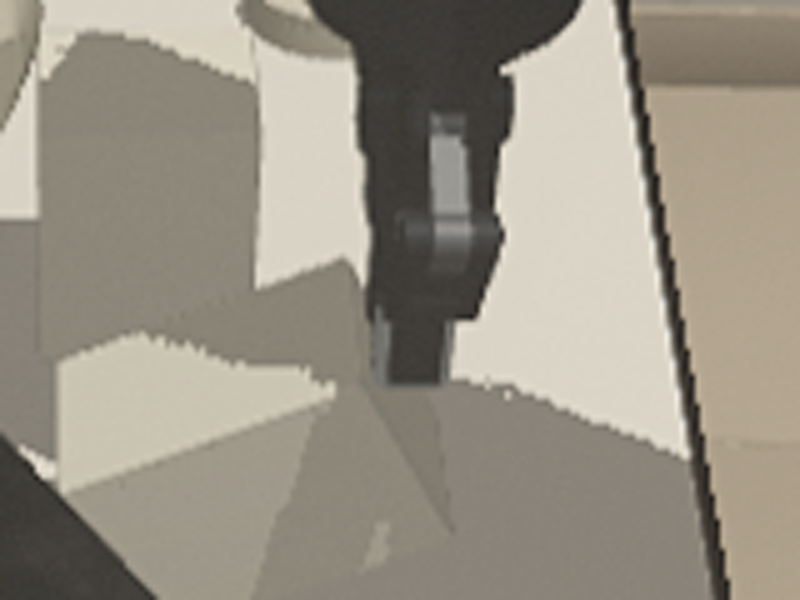

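Emit:
servo_tool(
  increments=[
    {"x": 0.27, "y": 0, "z": 0.15, "ax": 0, "ay": 0, "az": 0, "claw": 0.77},
    {"x": 0.28, "y": 0, "z": 0.14, "ax": 0, "ay": 0, "az": 0, "claw": 0.77},
    {"x": 0.29, "y": 0, "z": 0.13, "ax": 0, "ay": 0, "az": 0, "claw": 0.77},
    {"x": 0.3, "y": 0, "z": 0.12, "ax": 0, "ay": 0, "az": 0, "claw": 0.77},
  ],
)

```text
clock: 8.9
tcp_pos: [0.5037, -0.2211, 0.1227]
orientation: [0.0, 1.0, 0.018, 0.0]
wrist_force: [-0.5, 1.0, 1.3]
finger_gap: 0.02
```

```bash
python3 -c "
from h import *
look(16,('side',))"
```

```text
[ 0.5037 -0.2211  0.1227] xaxis [0.9994 0.0354 0.0009] zaxis [ 0.0009 -0.0003 -1.    ] 0.020006148663048836 [-0.4658  0.9584  1.3072] 8.9
side crop 292 174 5
```

View pics/side16c.png

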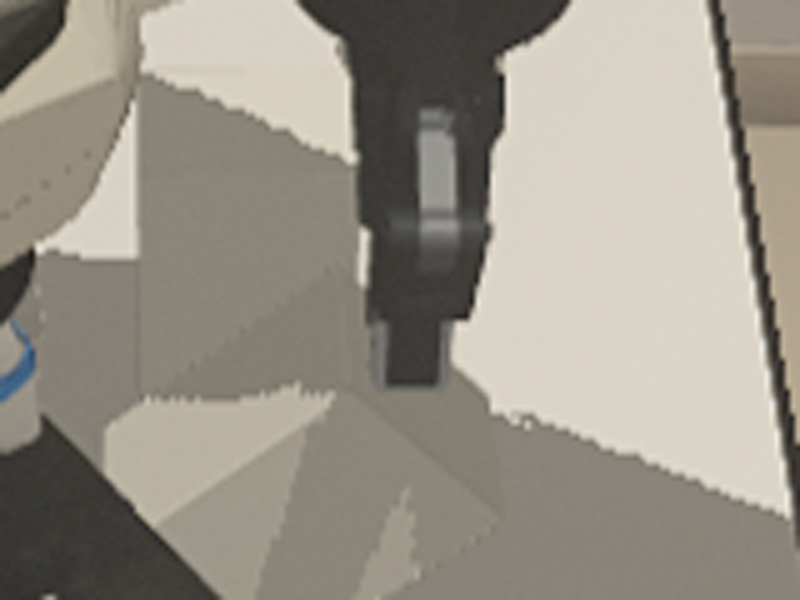

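Emit:
servo_tool(
  increments=[
    {"x": 0.3, "y": 0, "z": 0.11, "ax": 0, "ay": 0, "az": 0, "claw": 0.77},
    {"x": 0.31, "y": 0, "z": 0.09, "ax": 0, "ay": 0, "az": 0, "claw": 0.77},
    {"x": 0.31, "y": 0, "z": 0.06, "ax": 0, "ay": 0, "az": 0, "claw": 0.77},
    {"x": 0.28, "y": 0, "z": 0.04, "ax": 0, "ay": 0, "az": 0, "claw": 0.77},
    {"x": 0.2, "y": 0, "z": 0.02, "ax": 0, "ay": 0, "az": 0, "claw": 0.77},
  ],
)

```text
clock: 9.45
tcp_pos: [0.5384, -0.2211, 0.1303]
orientation: [0.0, 1.0, 0.018, 0.0]
wrist_force: [0.8, -0.8, -0.6]
finger_gap: 0.0196
```

Emit:
servo_tool(
  increments=[
    {"x": 0.15, "y": 0, "z": 0, "ax": 0, "ay": 0, "az": 0, "claw": 0.77},
    {"x": 0.1, "y": 0, "z": 0, "ax": 0, "ay": 0, "az": 0, "claw": 0.77},
    {"x": 0, "y": 0, "z": 0, "ax": 0, "ay": 0, "az": 0, "claw": 0.77},
  ],
)

```text
clock: 9.75
tcp_pos: [0.5441, -0.221, 0.1302]
orientation: [0.0, 1.0, 0.018, -0.0]
wrist_force: [0.9, -0.3, -0.5]
finger_gap: 0.0196
```

```bash
python3 -c "
from h import *
look(17,('side',))"
```

```text
[ 0.5441 -0.221   0.1302] xaxis [ 0.9994  0.0354 -0.0001] zaxis [-0.0001 -0.     -1.    ] 0.019556755698564278 [ 0.9262 -0.3325 -0.5183] 9.75
side crop 264 170 5
```

View pics/side17c.png

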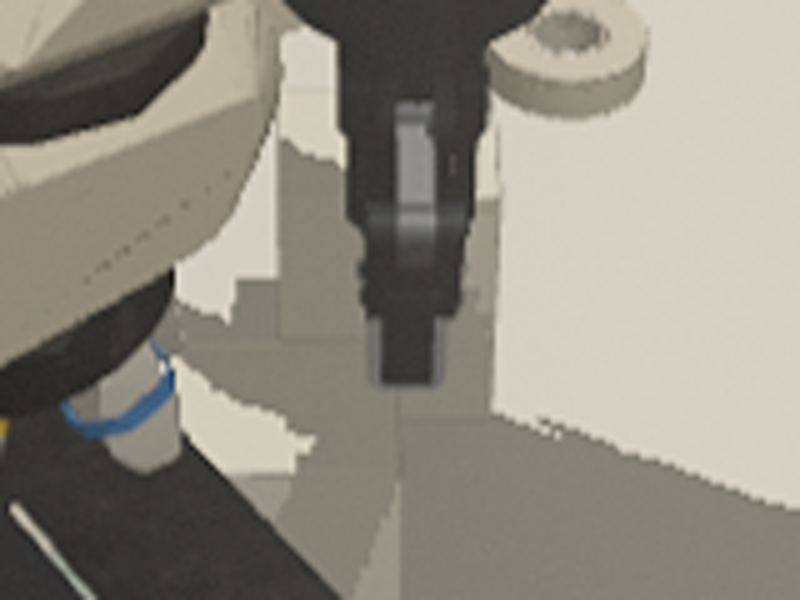

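Emit:
servo_tool(
  increments=[
    {"x": -0.9, "y": 0, "z": 0.3, "ax": 0, "ay": 0, "az": 0, "claw": 0.77},
    {"x": -1, "y": 0, "z": 0.3, "ax": 0, "ay": 0, "az": 0, "claw": 0.77},
    {"x": -1, "y": -0.3, "z": 0.3, "ax": 0, "ay": 0, "az": 0, "claw": 0.77},
    {"x": -1, "y": -0.8, "z": 0.3, "ax": 0, "ay": 0, "az": 0, "claw": 0.77},
    {"x": -1, "y": -1, "z": 0.3, "ax": 0, "ay": 0, "az": 0, "claw": 0.77},
  ],
)

```text
clock: 10.3
tcp_pos: [0.4201, -0.2731, 0.1682]
orientation: [-0.0, 1.0, 0.018, -0.0]
wrist_force: [0.1, 0.3, 0.1]
finger_gap: 0.0197
```

Emit:
servo_tool(
  increments=[
    {"x": -0.7, "y": -1, "z": 0, "ax": 0, "ay": 0, "az": 0, "claw": 0.77},
    {"x": -0.7, "y": -1, "z": 0, "ax": 0, "ay": 0, "az": 0, "claw": 0.77},
    {"x": -0.7, "y": -1, "z": 0, "ax": 0, "ay": 0, "az": 0, "claw": 0.77},
    {"x": -0.7, "y": -1, "z": 0, "ax": 0, "ay": 0, "az": 0, "claw": 0.77},
    {"x": -0.7, "y": -1, "z": 0, "ax": 0, "ay": 0, "az": 0, "claw": 0.77},
  ],
)

```text
clock: 10.8
tcp_pos: [0.3328, -0.3993, 0.168]
orientation: [0.0, 1.0, 0.017, 0.0]
wrist_force: [-0.3, -0.6, -0.5]
finger_gap: 0.0195
```

```bash
python3 -c "
from h import *
look(18,('side','top'),pt=[.55,-.28,.05])"
```

```text
[ 0.3328 -0.3993  0.168 ] xaxis [0.9994 0.035  0.    ] zaxis [ 0.0001 -0.0002 -1.    ] 0.019535412040568707 [-0.2792 -0.5695 -0.5377] 10.8
side crop 259 184 5
top crop 234 195 5
```

View pics/side18c.png

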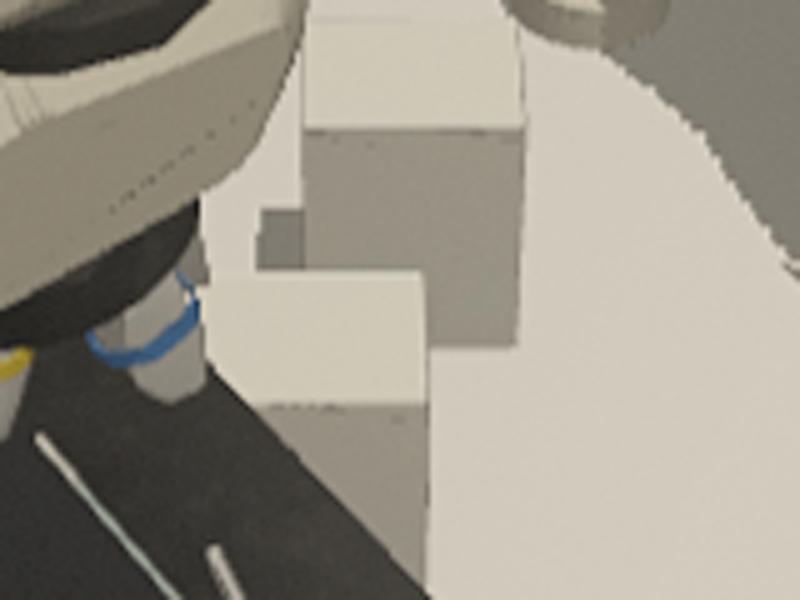

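View pics/top18c.png

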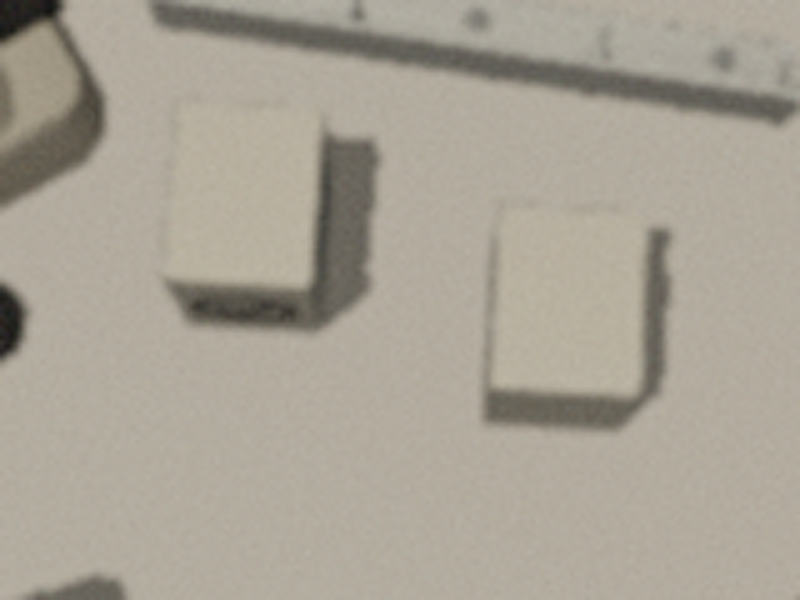

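Run:
```python
from h import *
np.set_printoptions(precision=4,suppress=True)
f=lambda l:np.array(l)/5+[234,195]
for n,l in(('L',[(178,101),(323,104),(310,290),(165,278)]),('R',[(500,204),(648,211),(638,398),(488,389)])):
    p=back('top',f(l),0.095);print(n,p[:,:2]);d=(p[0]+p[1]-p[2]-p[3])/2
    print(p.mean(0),np.hypot(*d[:2]),np.degrees(np.arctan2(d[1],d[0])))
print(back('top',f([(187,322),(318,330),(485,422),(620,430)]),0))
s=lambda l:np.array(l)/5+[259,184]
print('sideL',back('side',s([(422,270),(427,404)]),.095),'R',back('side',s([(308,18),(517,22),(524,128),(303,127)]),.095))
```

```text
L [[ 0.6112 -0.1891]
 [ 0.6153 -0.2438]
 [ 0.5437 -0.2467]
 [ 0.5429 -0.1926]]
[ 0.5783 -0.2181  0.095 ] 0.06999592129069179 2.612756668666233
R [[ 0.5831 -0.3137]
 [ 0.5858 -0.3689]
 [ 0.5153 -0.3706]
 [ 0.5133 -0.3156]]
[ 0.5494 -0.3422  0.095 ] 0.07021123720245484 1.4341023526949068
[[ 0.5438 -0.191   0.    ]
 [ 0.5457 -0.2451  0.    ]
 [ 0.5145 -0.317   0.    ]
 [ 0.5166 -0.372   0.    ]]
sideL [[ 0.5448 -0.2446  0.095 ]
 [ 0.5426 -0.188   0.095 ]] R [[ 0.5833 -0.3668  0.095 ]
 [ 0.5158 -0.3668  0.095 ]
 [ 0.5142 -0.3121  0.095 ]
 [ 0.5825 -0.3104  0.095 ]]
```

Emit:
servo_tool(
  increments=[
    {"x": 0.5, "y": 0.9, "z": 0, "ax": 0, "ay": 0, "az": -0.14, "claw": 0.76},
    {"x": 0.7, "y": 0.9, "z": 0, "ax": 0, "ay": 0, "az": -0.14, "claw": 0.76},
    {"x": 0.7, "y": 0.9, "z": 0, "ax": 0, "ay": 0, "az": -0.14, "claw": 0.76},
    {"x": 0.8, "y": 0.9, "z": 0, "ax": 0, "ay": 0, "az": -0.14, "claw": 0.76},
    {"x": 0.8, "y": 0.9, "z": 0, "ax": 0, "ay": 0, "az": -0.12, "claw": 0.76},
  ],
)

```text
clock: 11.4
tcp_pos: [0.4218, -0.2844, 0.1679]
orientation: [-0.0, 1.0, -0.03, -0.0]
wrist_force: [0.7, 0.5, -0.4]
finger_gap: 0.0206
```

Emit:
servo_tool(
  increments=[
    {"x": 0.8, "y": 0.9, "z": 0, "ax": -0.03, "ay": -0.5, "az": 0, "claw": 0.76},
    {"x": 0.8, "y": 0.9, "z": 0, "ax": -0.03, "ay": -0.5, "az": 0, "claw": 0.76},
    {"x": 0.6, "y": 0.9, "z": 0, "ax": -0.03, "ay": -0.5, "az": 0, "claw": 0.76},
    {"x": 0.4, "y": 0.1, "z": -0.2, "ax": -0.03, "ay": -0.5, "az": 0, "claw": 0.76},
    {"x": 0.4, "y": 0, "z": -0.4, "ax": -0.03, "ay": -0.5, "az": 0, "claw": 0.76},
  ],
)

```text
clock: 11.9
tcp_pos: [0.4974, -0.2145, 0.1539]
orientation: [0.005, 0.984, -0.028, 0.176]
wrist_force: [0.1, -0.1, -0.2]
finger_gap: 0.0207
```

```bash
python3 -c "
from h import *
look(19,('side','top'))"
```

```text
[ 0.4974 -0.2145  0.1539] xaxis [ 0.9364 -0.0534  0.3468] zaxis [ 0.3462 -0.0207 -0.9379] 0.02065087951811303 [ 0.0981 -0.1383 -0.1672] 11.9
side crop 298 160 5
top crop 192 210 5
```

View pics/side19.png

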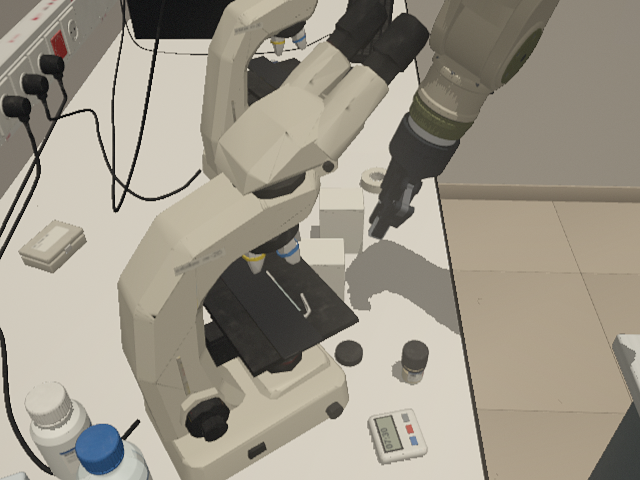

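View pics/top19.png

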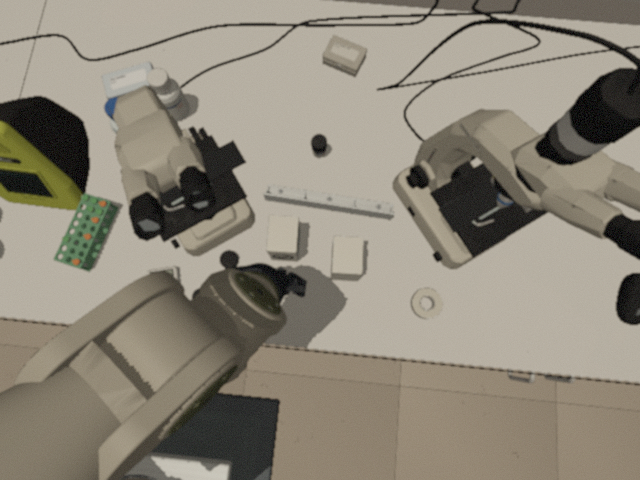

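Emit:
servo_tool(
  increments=[
    {"x": 0, "y": -0.06, "z": -0.8, "ax": 0, "ay": 0, "az": 0, "claw": 0.76},
    {"x": 0, "y": -0.06, "z": -0.9, "ax": 0, "ay": 0, "az": 0, "claw": 0.76},
    {"x": 0.1, "y": 0, "z": -0.9, "ax": 0, "ay": 0, "az": 0, "claw": 0.76},
    {"x": 0.1, "y": 0, "z": -0.9, "ax": 0, "ay": 0, "az": 0, "claw": 0.76},
    {"x": 0.1, "y": 0, "z": -0.75, "ax": 0, "ay": 0, "az": 0, "claw": 0.76},
  ],
)

```text
clock: 12.5
tcp_pos: [0.5037, -0.219, 0.0458]
orientation: [0.005, 0.984, -0.03, 0.173]
wrist_force: [-0.2, 0.3, -0.5]
finger_gap: 0.0207
```

```bash
python3 -c "
from h import *
look(20,('side','top'),pt=[.53,-.24,.05])"
```

```text
[ 0.5037 -0.219   0.0458] xaxis [ 0.9385 -0.0566  0.3405] zaxis [ 0.3399 -0.0203 -0.9402] 0.020744669656907487 [-0.1986  0.2521 -0.52  ] 12.5
side crop 272 202 5
top crop 212 204 5
```

View pics/side20c.png

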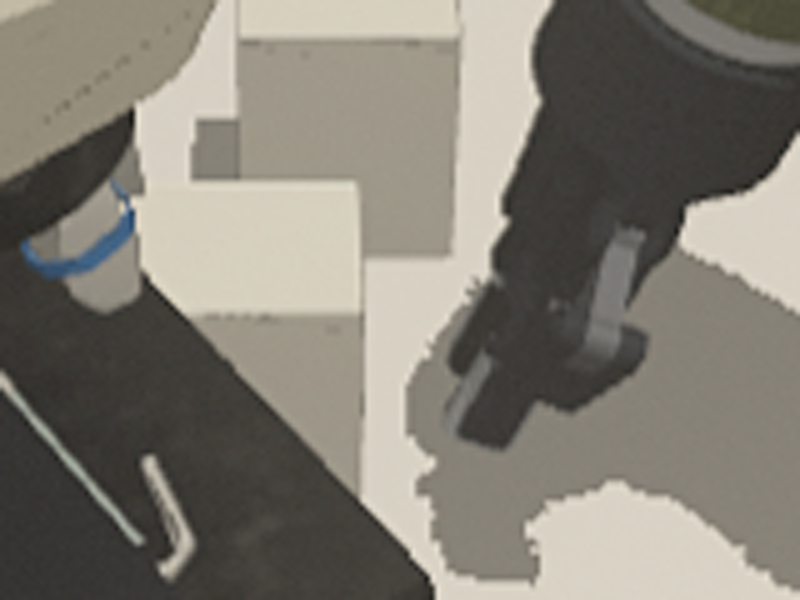

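View pics/top20c.png

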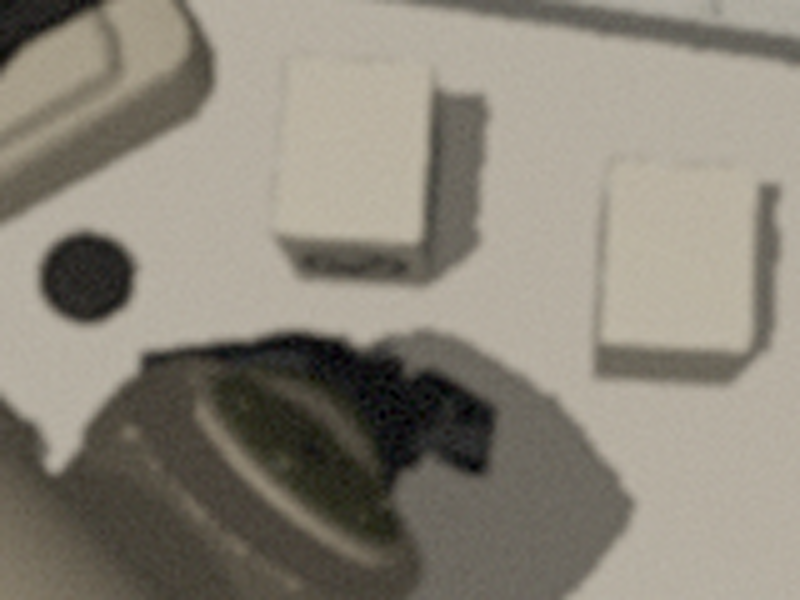

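Emit:
servo_tool(
  increments=[
    {"x": 0.4, "y": -0.01, "z": 0, "ax": 0, "ay": 0, "az": 0, "claw": 0.76},
    {"x": 0.35, "y": 0, "z": 0, "ax": 0, "ay": 0, "az": 0, "claw": 0.76},
    {"x": 0.2, "y": 0, "z": 0, "ax": 0, "ay": 0, "az": 0, "claw": 0.76},
    {"x": 0.2, "y": -0.01, "z": 0, "ax": 0, "ay": 0, "az": 0, "claw": 0.76},
    {"x": 0.2, "y": -0.01, "z": 0, "ax": 0, "ay": 0, "az": 0, "claw": 0.76},
  ],
)

```text
clock: 13.1
tcp_pos: [0.5381, -0.2197, 0.0471]
orientation: [0.005, 0.984, -0.029, 0.174]
wrist_force: [-1.5, -0.0, 1.0]
finger_gap: 0.0204
```

```bash
python3 -c "
from h import *
look(21,('side','top'),pt=[.53,-.24,.05])"
```

```text
[ 0.5381 -0.2197  0.0471] xaxis [ 0.9378 -0.0557  0.3428] zaxis [ 0.3422 -0.0208 -0.9394] 0.020421668593627748 [-1.5102 -0.0283  1.0038] 13.1
side crop 272 202 5
top crop 212 204 5
```

View pics/side21c.png

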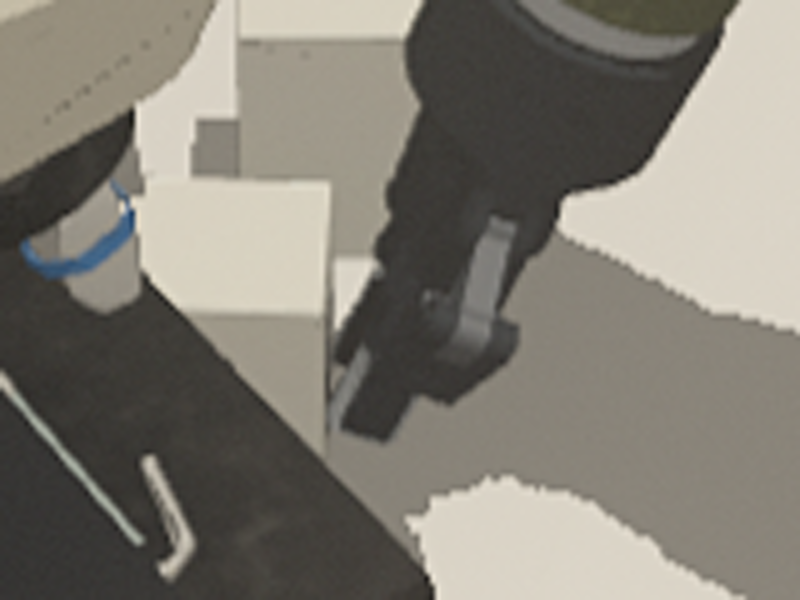

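View pics/top21c.png

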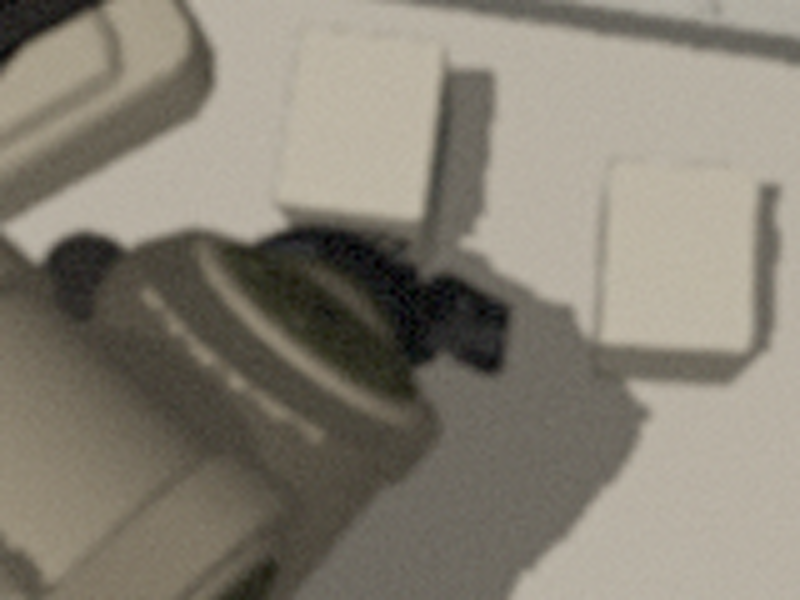

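Emit:
servo_tool(
  increments=[
    {"x": 0.24, "y": -0.014, "z": -0.02, "ax": 0, "ay": 0, "az": 0, "claw": 0.76},
    {"x": 0.24, "y": -0.014, "z": 0, "ax": 0, "ay": 0, "az": 0, "claw": 0.76},
    {"x": 0.24, "y": -0.014, "z": 0, "ax": 0, "ay": 0, "az": 0, "claw": 0.76},
    {"x": 0.24, "y": -0.014, "z": 0, "ax": 0, "ay": 0, "az": 0, "claw": 0.76},
    {"x": 0.2, "y": -0.012, "z": 0, "ax": 0, "ay": 0, "az": 0, "claw": 0.76},
  ],
)

```text
clock: 13.7
tcp_pos: [0.5673, -0.2216, 0.046]
orientation: [0.005, 0.984, -0.029, 0.174]
wrist_force: [-0.8, -0.9, -0.1]
finger_gap: 0.0203
```

```bash
python3 -c "
from h import *
look(22,('side','top'),pt=[.57,-.24,.05])"
```

```text
[ 0.5673 -0.2216  0.046 ] xaxis [ 0.9378 -0.056   0.3427] zaxis [ 0.342  -0.0206 -0.9395] 0.020289379528465323 [-0.8141 -0.8897 -0.1075] 13.7
side crop 246 202 5
top crop 215 184 5
```

View pics/side22.png

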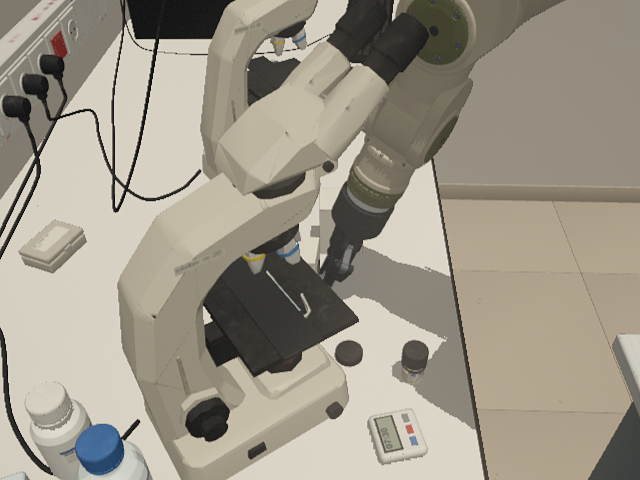

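View pics/top22c.png

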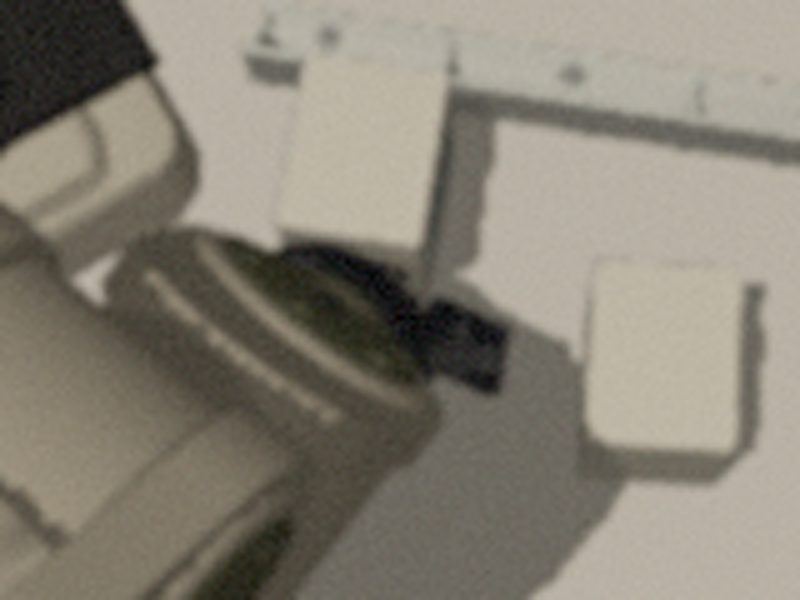

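Emit:
servo_tool(
  increments=[
    {"x": 0.14, "y": -0.008, "z": 0, "ax": 0, "ay": 0, "az": 0, "claw": 0.76},
    {"x": 0.12, "y": -0.007, "z": 0, "ax": 0, "ay": 0, "az": 0, "claw": 0.76},
    {"x": 0.1, "y": -0.006, "z": 0, "ax": 0, "ay": 0, "az": 0, "claw": 0.76},
    {"x": 0.08, "y": -0.005, "z": 0, "ax": 0, "ay": 0, "az": 0, "claw": 0.76},
  ],
)

```text
clock: 14.2
tcp_pos: [0.5778, -0.2221, 0.046]
orientation: [0.005, 0.984, -0.029, 0.174]
wrist_force: [-0.8, -0.2, 0.3]
finger_gap: 0.0204
```

Emit:
servo_tool(
  increments=[
    {"x": 0.05, "y": -0.003, "z": 0, "ax": 0, "ay": 0, "az": 0, "claw": 0.76},
    {"x": 0.05, "y": -0.003, "z": 0, "ax": 0, "ay": 0, "az": 0, "claw": 0.76},
  ],
)

```text
clock: 14.4
tcp_pos: [0.5802, -0.2223, 0.046]
orientation: [0.005, 0.984, -0.029, 0.174]
wrist_force: [0.6, -0.8, -0.5]
finger_gap: 0.0204
```

```bash
python3 -c "
from h import *
look(23,('top',),pt=[.57,-.24,.05])"
```

```text
[ 0.5802 -0.2223  0.046 ] xaxis [ 0.9379 -0.0561  0.3425] zaxis [ 0.3418 -0.0206 -0.9395] 0.020364546742031555 [ 0.5547 -0.8147 -0.5178] 14.4
top crop 215 184 5
```

View pics/top23c.png

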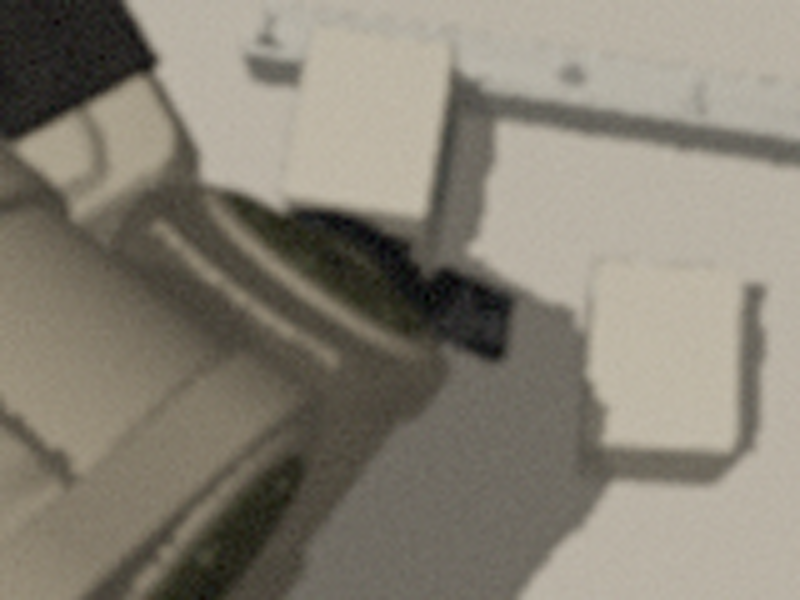

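Emit:
servo_tool(
  increments=[
    {"x": 0.06, "y": -0.003, "z": 0, "ax": 0, "ay": 0, "az": 0, "claw": 0.76},
    {"x": 0.06, "y": -0.003, "z": 0, "ax": 0, "ay": 0, "az": 0, "claw": 0.76},
  ],
)

```text
clock: 14.65
tcp_pos: [0.5814, -0.2221, 0.0457]
orientation: [0.005, 0.985, -0.03, 0.172]
wrist_force: [-14.7, 0.7, 13.4]
finger_gap: 0.0206
```

Emit:
servo_tool(
  increments=[
    {"x": 0.05, "y": -0.003, "z": 0, "ax": 0, "ay": 0, "az": 0, "claw": 0.76},
    {"x": 0, "y": 0, "z": 0, "ax": 0, "ay": 0, "az": 0, "claw": 0.76},
  ],
)

```text
clock: 14.85
tcp_pos: [0.5814, -0.2221, 0.0455]
orientation: [0.005, 0.985, -0.03, 0.171]
wrist_force: [-13.8, 0.0, 10.8]
finger_gap: 0.02
```

```bash
python3 -c "
from h import *
look(24,('top',),pt=[.57,-.24,.05])"
```

```text
[ 0.5814 -0.2221  0.0455] xaxis [ 0.9395 -0.0579  0.3375] zaxis [ 0.3369 -0.0208 -0.9413] 0.020026101234606634 [-13.8183   0.0424  10.7951] 14.85
top crop 215 184 5
```

View pics/top24c.png

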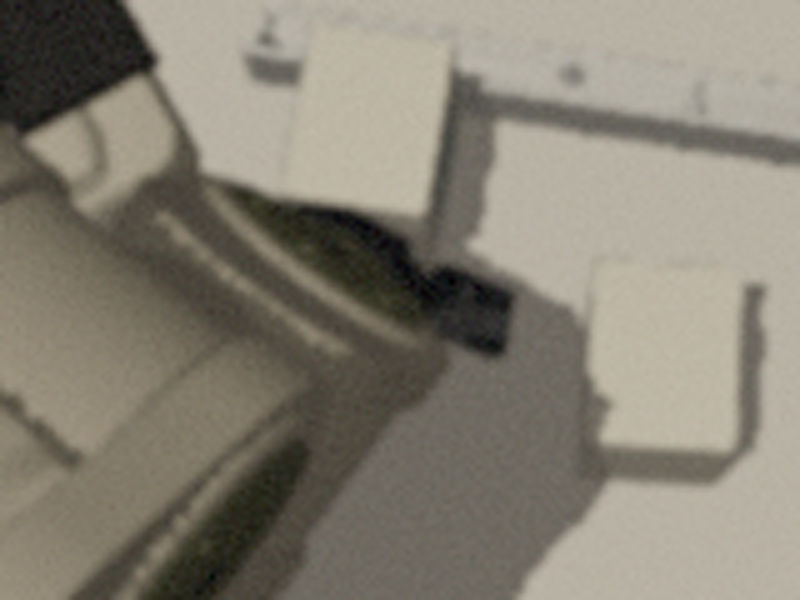

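Emit:
servo_tool(
  increments=[
    {"x": -0.1, "y": 0.006, "z": 0, "ax": 0, "ay": 0, "az": 0, "claw": 0.76},
    {"x": -0.2, "y": 0.01, "z": 0, "ax": 0, "ay": 0, "az": 0, "claw": 0.76},
    {"x": -0.8, "y": 0.04, "z": 0, "ax": 0, "ay": 0, "az": 0, "claw": 0.76},
    {"x": -1, "y": 0, "z": 0.3, "ax": 0, "ay": 0, "az": 0, "claw": 0.76},
    {"x": -1, "y": 0, "z": 0.9, "ax": 0, "ay": 0, "az": 0, "claw": 0.76},
  ],
)

```text
clock: 15.4
tcp_pos: [0.5049, -0.2199, 0.0743]
orientation: [0.004, 0.985, -0.029, 0.172]
wrist_force: [0.3, -0.7, 1.1]
finger_gap: 0.0205
```

Emit:
servo_tool(
  increments=[
    {"x": -1, "y": 0, "z": 1, "ax": 0, "ay": 0.5, "az": 0, "claw": 0.76},
    {"x": -1, "y": -0.6, "z": 1, "ax": 0, "ay": 0.5, "az": 0, "claw": 0.76},
    {"x": -0.9, "y": -1, "z": 0.8, "ax": 0, "ay": 0.5, "az": 0, "claw": 0.76},
    {"x": -0.8, "y": -1, "z": 0, "ax": 0, "ay": 0.5, "az": 0, "claw": 0.76},
    {"x": -0.7, "y": -1, "z": 0, "ax": 0, "ay": 0.4, "az": 0, "claw": 0.76},
  ],
)

```text
clock: 15.9
tcp_pos: [0.3971, -0.3129, 0.1478]
orientation: [0.011, 1.0, -0.028, 0.008]
wrist_force: [1.7, 0.1, 0.3]
finger_gap: 0.0206
```

Emit:
servo_tool(
  increments=[
    {"x": -0.6, "y": -1, "z": 0, "ax": 0, "ay": 0, "az": 0, "claw": 0.76},
    {"x": -0.6, "y": -1, "z": 0, "ax": 0, "ay": 0, "az": 0, "claw": 0.76},
    {"x": -0.4, "y": -1, "z": 0, "ax": 0, "ay": 0, "az": 0, "claw": 0.76},
    {"x": 0, "y": -1, "z": 0, "ax": 0, "ay": 0, "az": 0, "claw": 0.76},
  ],
)

```text
clock: 16.3
tcp_pos: [0.356, -0.4122, 0.1462]
orientation: [0.01, 1.0, -0.029, 0.007]
wrist_force: [0.8, -0.4, 0.6]
finger_gap: 0.0204
```

```bash
python3 -c "
from h import *
look(25,('side','top'),pt=[.59,-.28,.05])"
```

```text
[ 0.356  -0.4122  0.1462] xaxis [ 0.9982 -0.0571  0.0156] zaxis [ 0.0144 -0.021  -0.9997] 0.020375842007179387 [ 0.8479 -0.36    0.6423] 16.3
side crop 234 184 5
top crop 236 176 5
```

View pics/top25c.png

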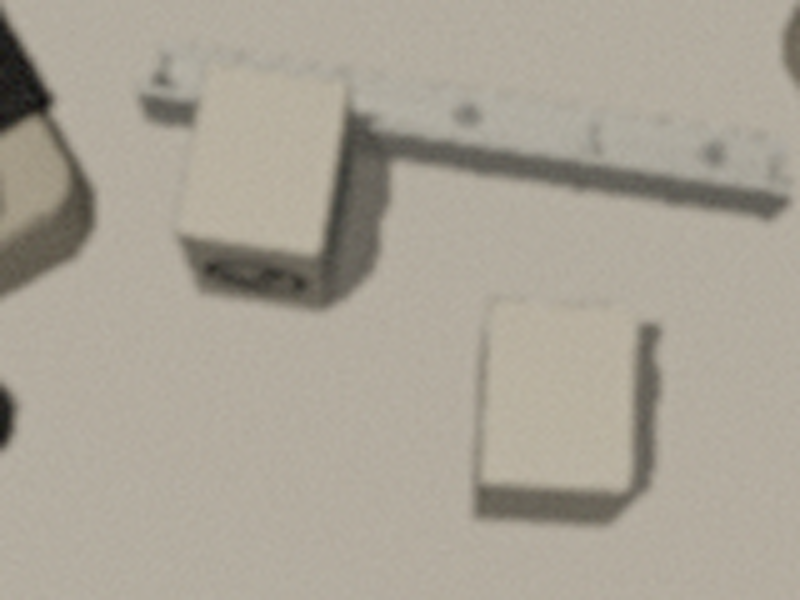

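View pics/side25.png

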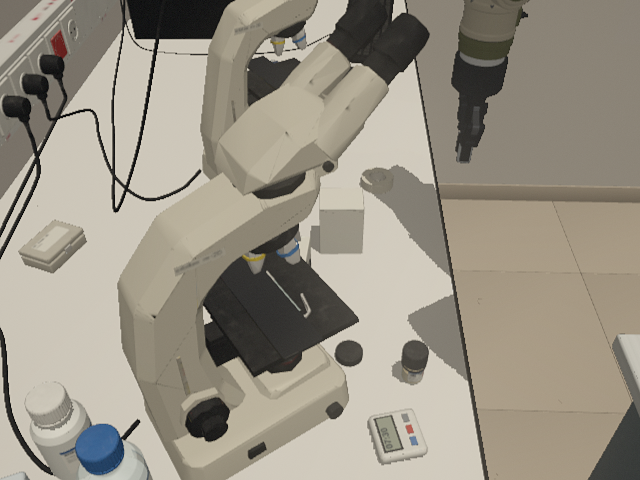

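View pics/top25.png

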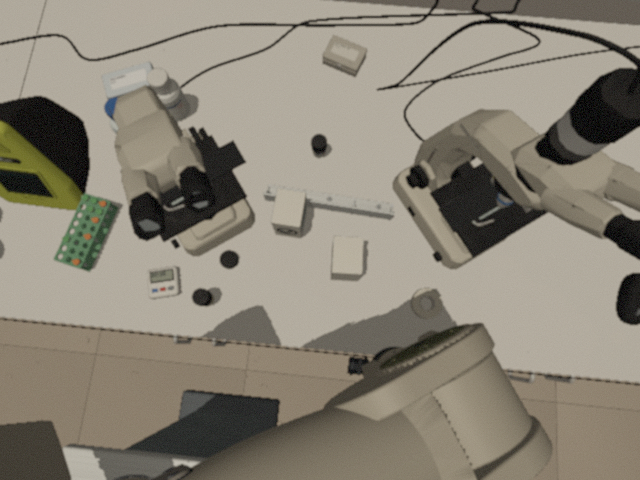

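Run:
```python
from h import *
np.set_printoptions(precision=4,suppress=True)
f=lambda l:np.array(l)/5+[236,176]
p=back('top',f([(207,63),(349,81),(324,258),(180,235)]),0.095);print(p[:,:2],p.mean(0))
an=lambda a,b:np.degrees(np.arctan2((a-b)[0],(a-b)[1]))
print('yaw far,near',an(p[0],p[1]),an(p[3],p[2]))
q=back('top',f([(200,290),(320,306)]),0);print(q,an(q[0],q[1]))
s=back('top',f([(140,92),(787,188)]),.042);print(s,an(s[0],s[1]))
m=(p[0]+p[1])/2;print('stop x at',m[1],np.interp(m[1],s[::-1,1],s[::-1,0]),'far face',m[0])
```

```text
[[ 0.6652 -0.1976]
 [ 0.6632 -0.2525]
 [ 0.5928 -0.2504]
 [ 0.5964 -0.1955]] [ 0.6294 -0.224   0.095 ]
yaw far,near 2.037606546821758 3.7734207154534936
[[ 0.5982 -0.194   0.    ]
 [ 0.5963 -0.2446  0.    ]] 2.205630893490166
[[ 0.6683 -0.165   0.042 ]
 [ 0.6533 -0.429   0.042 ]] 3.2660317162029617
stop x at -0.2250135984667839 0.6649169108409183 far face 0.6641837462550959
```

Run:
```python
from h import *
g=cv2.GaussianBlur(cv2.cvtColor(cv2.imread('pics/top25.png'),cv2.COLOR_BGR2GRAY),(3,3),0).astype(float)
def fit(cols,r0,r1,z):
    pts=[]
    for k,c in enumerate(cols):
        c=int(c);a=int(r0+(r1-r0)*k/(len(cols)-1));seg=-np.diff(g[a-5:a+6,c]);seg=np.clip(seg,0,None)
        i=seg.argmax();w=seg[max(0,i-1):i+2];pts.append((c,a-5+.5+(np.arange(max(0,i-1),max(0,i-1)+len(w))*w).sum()/w.sum()))
    p=back('top',pts,z);m=np.polyfit(p[:,1],p[:,0],1);print(np.degrees(np.arctan(m[0])),np.std(p[:,0]-np.polyval(m,p[:,1])),p[:,0].mean())
fit(np.arange(276,299),224.5,228,.095)          # carton near top edge
fit(np.arange(318,388,2),199.5,210.5,.042)     # stop top front edge
```

```text
3.138884163159263 0.000396576184061369 0.5951709396603329
3.845673598525732 0.0004229799783322471 0.6568044107274797
```

```bash
python3 -c "
from workcell import env
print(env.hand_in())"
```

```text
the job is handed in; nothing more can be done
None
```

I tipped both cartons onto their far ends, and the stamped one now stands against the dispatch stop. The job was handed in at about 16.4 s.

- **Tipping:** The right carton took two tries. On the first, the fingers slipped over its top at about 12° and it dropped back flat; the second try stood it up. The left carton went over the first time.
- **Stamp:** With both standing, the top camera showed the stamp on the left carton's underside. The right one was bare.
- **Push:** I pushed the stamped carton forward, still standing, until the wrist force rose to about 14 N against the stop, then backed away.
- **Seating:** The carton's far face measured 0.664 m against 0.665 m for the stop face. Its width runs from y of about -0.196 to -0.252 m, on a rail that spans -0.165 to -0.43 m.
- **Squareness:** The checks did not agree exactly. Two hand-read edges gave the carton's angle as 2.0° and 3.8°, and a line fit gave 3.1°. The stop read 3.3° by hand and 3.8° by line fit. I took the difference of about 0.7° to be within pixel noise and did not push again.
- **Surroundings:** The unstamped carton was still standing where it was tipped. The bottle, cap and tape roll looked unmoved in the last pictures, and the robot was clear of everything. I did not measure their positions again.

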